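Load the light exposure stand and set the lamp

ROBOT

A 7-joint arm with a two-finger parallel gripper is mounted at the origin on a cart in front of the work surface, level with it; the furniture and walls round the work are solid. World frame = base frame: x ahead of the robot, y to its left, z up, the work surface at z = 0. Lengths are in m, angles in rad, forces in N, time in s.
With the tool pointing down it reaches from about 0.4 to 0.875 m from the base axis. Payload 19.3 kg.
Tool frame: the origin (TCP) lies at the very end of the fingers, on their centre line; the grasp point (between the pads) lies 19 mm behind it; z points along the fingers, y is the line along which they close (so a half turn about z gives the same grasp; the last joint's range is limited). The gripper opens to 85 mm and grips with 20 to 120 N. Pads are 22 mm wide; open, the fingers measure 114 mm over their backs; the gripper's body (76 mm by 85 mm) begins 54 mm behind the grasp point. The pads swing forward as they close: fully open they stand 13 mm farther back than shut.
Start: joints at [-1.19, 0.521, -0.036, 1.599, 0.021, 1.021, -0.113], TCP at [0.272, 0.563, 0.231] pointing down, gripper open.
Joint ranges: [-2.91, 2.91], [-0.3, 2.13], [-1.5, 1.42], [0.17, 2.43], [-1.26, 4.41], [0.16, 1.93], [-2.52, 2.52]. Speed limits (rad/s): [1.89, 1.89, 2.39, 2.39, 3.01, 3.01, 3.01].

INTERFACE

Orientations are given as [roll, pitch, yaw] about the fixed x, y, z axes, in that order (R = Rz(yaw) Ry(pitch) Rx(roll)).
In Python, from workcell import bot gives the robot as it stands. The module is installed in compiled form; this text tells all that it offers.
- The arm moves only by the tool apply_moves, never from a script. Its arguments are lists of equal length, an entry for each row: "claw": the finger opening in m, from 0 to 0.0854; "xyz": the shift along the tool's x, y, z in m, a list of three; "twist": the turn, a rotation vector about the tool's x, y, z in rad, a list of three. A call has 1 to 20 rows; each row shifts and turns the commanded pose from where the row before left it, along the tool's axes as they then stand; what a row does not reach is not made up. A row lasts 1/10 s, in which the tool goes at most 50 mm and 8.59 degrees, less where a joint would pass 70% of its speed; a pose out of reach is approached as far as the arm can. A call with a gripper value outside its range is refused whole. The fingers move at their own pace and stop on an object; "force" is the grip in N (left out, the last holds). Time passes only in rows, so rows that do not move let the fingers close. It gives the time, the measured TCP pose, the force, the opening and the grip force at its end, in the units of the state.
- bot.observe(): the state, without advancing time (a new reading comes with each control period).
- bot.grab_frame(name): name is "scene" or "top" or "wrist"; returns a dict with "img" (384x512x3 uint8, red, green, blue), "vfov" (degrees; the focal length in pixels is half the picture's height over the tangent of half this angle, whatever the lens; pixels are square), "cx", "cy" (the principal point, pixels), "view" (4x4, takes a point from world to camera coordinates). Camera axes: x right, y up, looking along -z (the intrinsics and any distortion apply to the point x, -y, -z); pixel columns grow to the right and rows downward; lengths in m; the calibration is good to about 2 mm. A picture is of the moment at which its call begins. There is no depth.
- bot.job_done(): hands the job in; it is judged then, once.
Trained networks look in the newest picture that a camera, given by its name, has taken for a name from the list of things; names that differ only in an ending like _2 or _b are one class to them, and where a whole thing is asked for, a point or a joint stands for the part that bears it (a point fixed in the world has none). Each returns a list of dicts, best first, with "score" (0 to 1); they miss things now and then, are a little off and sometimes report something else, mostly with a low value. They report only what shows in the picture. A call takes as long as a camera call. They do not tell look-alikes from the thing itself.
- bot.find_in(camera, query): "position" ([x, y, z] in m, in world coordinates, good to about 4 mm: the middle of the surface that is visible of it).
The state is a dict: "clock": time; "qpos": joint angles; "qd": joint speeds; "joint_efforts": joint torques, N m; "position": TCP position; "tool_rot": TCP orientation; "force": force on the tool from outside, world axes, zero at the start; "moment": the same for the moment, N m; "grip_width": finger opening in m; "finger_force": force on a finger pad.
Only numpy, scipy, OpenCV 4.12 (cv2) and the standard library are available. Lean on these libraries where they do the work, as an engineer would, in place of code of your own. Each camera call takes 0.05 s, during which the arm holds its last target. There are 200 camera calls.

TASK

Turn the lamp selector back to the off mark (the ring) first. With it off, put every amber jar upright into a pocket of its own in the exposure stand, and slide each of the two filter plates from the black holder fully down into the stand slot that matches its thickness (thin plate in the narrow slot, thick plate in the wide slot). Once all is loaded, turn the selector to the two-bar mark; leave the petri dish and the tape roll where they are.

Things in the scene. Friction and masses are not known exactly. Their poses are not given: they have to be found in the camera images.
- stand: Light exposure stand fixed to the table: grey block 160 x 216 x 34 mm (x, y, z), origin at the centre of its underside, with a 22 mm deep (x), 40 mm high aluminium lamp bar along its far (+x) side. A row of four square jar pockets lies along y at x = -50 mm, and two filter slots lie end to end along y at x = +30 mm. Turned up to 0.12 rad about z.
- holder: Black holder block fixed to the table, 110 x 92 x 30 mm, origin at the centre of its underside, with two equal slots 18 mm wide (x) and 76 mm long (y), 22 mm deep, at x = -32 and +32 mm. A plate stands in each, its bottom edge 8 mm above the table; the holder's y axis runs along the plates.
- plate_thin: Thin plate. Aluminium filter plate with a dark window: upright, 8 mm thick (its x axis), 70 mm wide (y), 60 mm high, with a grip tab of the same thickness 36 mm wide on top, centred, that reaches to 85 mm above the bottom edge. Origin at the middle of the bottom edge, z up. About 100 g. Starts standing in one of the two holder slots (either one).
- plate_thick: Thick plate. Aluminium filter plate with a dark window: upright, 14 mm thick (its x axis), 70 mm wide (y), 60 mm high, with a grip tab of the same thickness 36 mm wide on top, centred, that reaches to 85 mm above the bottom edge. Origin at the middle of the bottom edge, z up. About 160 g. Starts standing in one of the two holder slots (either one).
- control_box: Grey lamp control box fixed to the table, 92 x 92 x 40 mm, origin at the centre of its underside. The selector turns on its top, in the middle; round it on the +x side are four white marks: a ring (off) at +0.9 rad (counterclockwise seen from above) from the box's x axis, one bar at +0.3, two bars at -0.3, three bars at -0.9 rad.
- selector (a joint): Angle of the black selector, rad, growing clockwise seen from above between stops at -0.05 and 1.85: 0 off (ring), 0.6 one bar, 1.2 two bars, 1.8 three bars. The white-lined end of its grip bar points at 0.9 - angle from the box's x axis. Light to turn (about 0.03 N m of friction); it stays where it is let go, so it must be set at the mark. Starts anywhere from 0.5 to 1.82.
- selector_grip (a point): On the selector's axis, 70 mm above the table, 7 mm below the top of the grip bar (bar 52 mm long, 13 mm wide, 30 mm high, its top 77 mm above the table, above a 52 mm disc whose top is 48 mm above the table).
- slot_narrow (a point): Middle of the mouth of the narrow slot, in the stand's top face (34 mm above the table): 11 mm wide (x) and 75 mm long (y of the stand), 28 mm deep. On the stand's +y half. Axes as the stand's.
- slot_wide (a point): Middle of the mouth of the wide slot, in the stand's top face: 17 mm wide (x) and 75 mm long (y of the stand), 28 mm deep. On the stand's -y half. Axes as the stand's.
- pocket0 (a point): Centre of the mouth of a square jar pocket, 46 mm wide, 28 mm deep, in the stand's top face, 34 mm above the table; pockets are numbered from the stand's +y end, 53 mm apart.
- pocket1 (a point): Centre of the mouth of a square jar pocket, 46 mm wide, 28 mm deep, in the stand's top face, 34 mm above the table; pockets are numbered from the stand's +y end, 53 mm apart.
- pocket2 (a point): Centre of the mouth of a square jar pocket, 46 mm wide, 28 mm deep, in the stand's top face, 34 mm above the table; pockets are numbered from the stand's +y end, 53 mm apart.
- pocket3 (a point): Centre of the mouth of a square jar pocket, 46 mm wide, 28 mm deep, in the stand's top face, 34 mm above the table; pockets are numbered from the stand's +y end, 53 mm apart.
- jar0: Squat amber glass sample jar, with a weighted base that keeps it from toppling, a white label band and a black ribbed screw cap: body 42 mm diameter and 45 mm high, shoulder to 49 mm, cap 39 mm diameter, 62 mm high in all, about 120 g. Stands upright on the table; origin at the centre of its underside, z up along its axis. Two to four of the four jars are present (None if absent).
- jar1: Squat amber glass sample jar, with a weighted base that keeps it from toppling, a white label band and a black ribbed screw cap: body 42 mm diameter and 45 mm high, shoulder to 49 mm, cap 39 mm diameter, 62 mm high in all, about 120 g. Stands upright on the table; origin at the centre of its underside, z up along its axis. Two to four of the four jars are present (None if absent).
- jar2: Squat amber glass sample jar, with a weighted base that keeps it from toppling, a white label band and a black ribbed screw cap: body 42 mm diameter and 45 mm high, shoulder to 49 mm, cap 39 mm diameter, 62 mm high in all, about 120 g. Stands upright on the table; origin at the centre of its underside, z up along its axis. Two to four of the four jars are present (None if absent).
- jar3: Squat amber glass sample jar, with a weighted base that keeps it from toppling, a white label band and a black ribbed screw cap: body 42 mm diameter and 45 mm high, shoulder to 49 mm, cap 39 mm diameter, 62 mm high in all, about 120 g. Stands upright on the table; origin at the centre of its underside, z up along its axis. Two to four of the four jars are present (None if absent).
- microscope: Tall fixed microscope to the right of the work, not part of it: its column stands at y below about -0.18 for x above 0.6, and its eyepieces hang over the table at x 0.43 to 0.50, y -0.22 to -0.36, from about 0.36 m up. Keep the arm and wrist clear of it, also on the way in. Behind the stand, beyond x = 0.72, lies a long fixed box 0.2 m high.
- petri_dish: Bystander: shallow clear petri dish, 60 mm diameter, 14 mm high, origin under its centre.
- tape_roll: Bystander: blue roll of tape lying flat, 92 mm diameter, 19 mm high, origin under its centre.
There are look-alikes about, which are no part of the job. What is shaped like the jar2 but green is not meant.

How it is judged:
By the outcome, as a careful person would: the job done as asked, in the order asked, and still so for the second after the job is handed in, with the robot touching nothing.
Of jar0, jar1, jar2, jar3 only 2 to 4 are there at a start; the rules pass over those that are not, and their reading is None.
At some moment in a run one of jar0, jar1, jar2, jar3 may be knocked a few centimetres aside while the robot is not near it.
It also fails if it takes over 210 s, if anything falls off the work surface, if the arm or the gripper's body presses on something with over 40 N, if the wrist force passes 120 N, or if a joint passes its speed limit or range.

## Working session

There is one attempt and no reset: what is moved stays moved. The work goes in short steps, Python scripts to look and compute and a tool call to move; the robot and the scene stay as the last step left them, time stands still between calls to the robot, and variables do not carry over. Pictures are saved under pics/ and viewed, at most 14 in all, crops included, and the job is handed in when it is done.

Besides the shell and the picture viewer there is one more tool, called as name(argument=value, ...) on one line, values as JSON. apply_moves: Moves the arm, as the interface text tells. Its arguments: {"type":"object","properties":{"claw":{"type":"array"},"xyz":{"type":"array"},"twist":{"type":"array"},"force":{"type":"number"}},"required":["claw","xyz","twist"]}

```bash
mkdir -p pics; cat > h.py <<'E'
from workcell import bot
import numpy as np, cv2
def save(cam,fn):
    f=bot.grab_frame(cam); cv2.imwrite('pics/'+fn,cv2.cvtColor(f['img'],cv2.COLOR_RGB2BGR)); return f
def proj(f,P):
    P=np.atleast_2d(P); V=np.array(f['view']); c=(V[:3,:3]@P.T).T+V[:3,3]
    F=f['img'].shape[0]/2/np.tan(np.radians(f['vfov'])/2)
    return np.c_[f['cx']+F*c[:,0]/-c[:,2], f['cy']-F*c[:,1]/-c[:,2]]
def unproj(f,uv,z):
    uv=np.atleast_2d(uv).astype(float); V=np.array(f['view']); F=f['img'].shape[0]/2/np.tan(np.radians(f['vfov'])/2)
    d=np.c_[(uv[:,0]-f['cx'])/F,-(uv[:,1]-f['cy'])/F,-np.ones(len(uv))]@V[:3,:3]
    o=-V[:3,:3].T@V[:3,3]
    return o+d*((z-o[2])/d[:,2])[:,None]
E
python3 - <<'E'
from h import *
np.set_printoptions(precision=4,suppress=True)
s=bot.observe(); print(s)
for c in ['top','scene']:
    f=save(c,c+'0.png'); print(c,f['vfov'],f['cx'],f['cy'],[k for k in f], np.array(f['view']).round(3).tolist())
    for q in ['stand','holder','plate_thin','plate_thick','control_box','selector','jar0','petri_dish','tape_roll']:
        print(q,[(np.round(d['position'],3).tolist(),round(d['score'],2)) for d in bot.find_in(c,q)])
E
```

```text
{'clock': 0.0, 'qpos': array([-1.1902,  0.522 , -0.0363,  1.6   ,  0.0212,  1.0211, -0.1128]), 'qd': array([ 0.0002, -0.0006,  0.0011, -0.0001,  0.0011, -0.0001,  0.0003]), 'joint_efforts': array([ -0.0006, -92.7122,   1.9802, -36.9929,   0.018 ,   0.0084,
         0.0001]), 'position': array([0.2722, 0.5622, 0.2307]), 'tool_rot': array([-3.1404,  0.0001,  2.6908]), 'force': array([0.3166, 0.1713, 0.1277]), 'moment': array([-0.006 ,  0.025 ,  0.0661]), 'finger_force': 0.0, 'grip_width': 0.08526374591388393}
top 48.18122592261837 267.0631790658571 184.02035199363905 ['img', 'vfov', 'cx', 'cy', 'view'] [[-0.003, -1.0, 0.001, 0.093], [0.998, -0.003, 0.071, -0.552], [-0.071, 0.001, 0.998, -1.124], [0.0, 0.0, 0.0, 1.0]]
stand [([0.602, 0.155, 0.034], 0.69), ([0.45, 0.347, 0.031], 0.54), ([0.413, 0.346, 0.065], 0.49)]
holder [([0.451, 0.351, 0.027], 0.85)]
plate_thin [([0.476, 0.34, 0.068], 0.64)]
plate_thick [([0.412, 0.343, 0.07], 0.7), ([0.597, 0.15, 0.037], 0.46)]
control_box [([0.475, -0.075, 0.041], 0.97), ([0.427, 0.22, 0.058], 0.2)]
selector [([0.47, -0.078, 0.046], 0.77)]
jar0 [([
[... 372 characters left out ...]
315, -0.306, 0.898, -0.209], [-0.623, 0.647, 0.439, -0.912], [0.0, 0.0, 0.0, 1.0]]
stand [([0.569, 0.153, 0.028], 0.66)]
holder [([0.404, 0.387, 0.021], 0.64), ([0.458, -0.05, 0.037], 0.36)]
plate_thin []
plate_thick [([0.408, 0.364, 0.062], 0.87), ([0.568, 0.15, 0.028], 0.15)]
control_box [([0.458, -0.05, 0.036], 0.9)]
selector [([0.548, -0.081, 0.041], 0.56)]
jar0 [([0.413, 0.089, 0.036], 0.71), ([0.415, 0.234, 0.044], 0.71), ([0.623, -0.059, 0.04], 0.68), ([0.546, -0.079, 0.042], 0.6), ([0.463, -0.065, 0.052], 0.58), ([0.405, 0.388, 0.022], 0.56), ([0.44, -0.168, 0.039], 0.54)]
petri_dish [([0.58, 0.422, 0.015], 0.57)]
tape_roll [([0.664, 0.344, 0.02], 0.82), ([0.567, 0.153, 0.03], 0.19)]
```

View pics/top0.png

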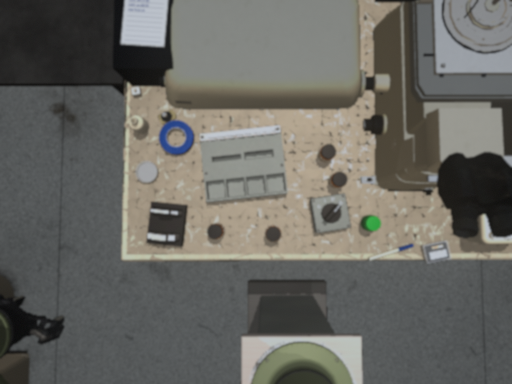

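View pics/scene0.png

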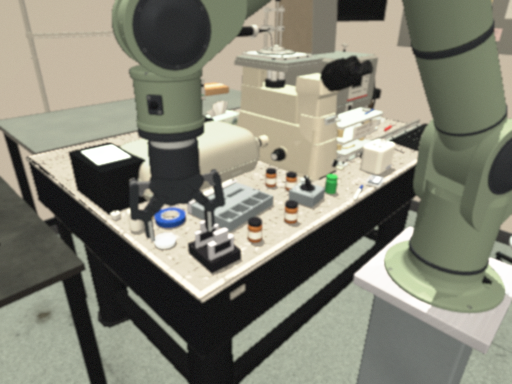

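Top view: the stand is around (243,165), the holder with two plates at (167,224) and the control box at (330,213). Amber jars are at (216,231), (273,234), (339,180) and (328,152); the green look-alike is at (371,223). I'll go to the control box for a close look.

apply_moves(claw=[0.04, 0.04, 0.04, 0.04, 0.04, 0.04, 0.04, 0.04, 0.04, 0.04, 0.04, 0.04, 0.04, 0.04, 0.04, 0.04, 0.04, 0.04, 0.04, 0.04], xyz=[[0, 0, -0.007], [0, 0, -0.007], [0, 0, -0.007], [0, 0, -0.007], [0, 0, -0.007], [0, 0, -0.007], [0, 0, -0.007], [0, 0, -0.007], [-0.045, 0.008, 0], [-0.045, 0.008, 0], [-0.045, 0.008, 0], [-0.045, 0.008, 0], [-0.045, 0.008, 0], [-0.045, 0.008, 0], [-0.045, 0.008, 0], [-0.045, 0.008, 0], [-0.045, 0.008, 0], [-0.045, 0.008, 0], [-0.045, 0.008, 0], [-0.045, 0.008, 0]], twist=[[0, 0, 0.14], [0, 0, 0.14], [0, 0, 0.14], [0, 0, 0.14], [0, 0, 0.14], [0, 0, 0.14], [0, 0, 0.14], [0, 0, 0.14], [0, 0, 0], [0, 0, 0], [0, 0, 0], [0, 0, 0], [0, 0, 0], [0, 0, 0], [0, 0, 0], [0, 0, 0], [0, 0, 0], [0, 0, 0], [0, 0, 0], [0, 0, 0]])

```text
clock: 3.0
position: [0.3683, 0.0208, 0.2876]
tool_rot: [3.141, -0.001, 1.571]
force: [2.0, 1.0, -0.1]
grip_width: 0.0399
finger_force: 0.0
```

```bash
python3 - <<'E'
from h import *
s=bot.observe(); print(s['position'],s['tool_rot'],s['clock'],s['qpos'])
f=save('wrist','w0.png')
g=save('top','top1.png')
print(f['vfov'],f['cx'],f['cy'],np.array(f['view']).round(3).tolist())
im=cv2.imread('pics/top1.png')[110:270,130:380]
cv2.imwrite('pics/top1c.png',cv2.resize(im,(800,512),interpolation=cv2.INTER_CUBIC))
E
```

```text
[0.36826261 0.02076053 0.28762751] [ 3.14069611e+00 -1.00879528e-03  1.57091450e+00] 3.0 [-0.81040887  0.00738673  0.60764866  2.15647997 -0.0060589   0.97797545
 -0.19927512]
64.41208235232816 259.77241441444687 190.4453214808801 [[1.0, 0.001, 0.001, -0.369], [-0.0, 0.948, -0.317, 0.041], [-0.001, 0.317, 0.948, -0.44], [0.0, 0.0, 0.0, 1.0]]
```

View pics/w0.png

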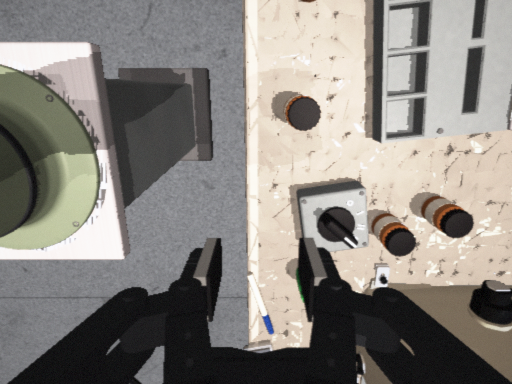

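The wrist view has right = +x and up = +y. The box is at (335,215) with its selector line pointing down and to the right, near (350,240). I'll zoom in to measure it.

```bash
python3 - <<'E'
import cv2
im=cv2.imread('pics/w0.png')[175:265,285:385]
a=cv2.resize(im,(600,540),interpolation=cv2.INTER_CUBIC)
cv2.imwrite('pics/w0c.png',a)
E
```

```text
(no output)
```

View pics/w0c.png

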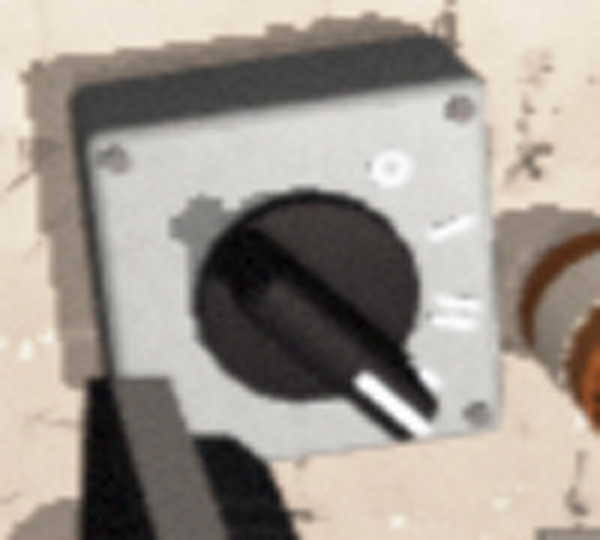

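View pics/top1c.png

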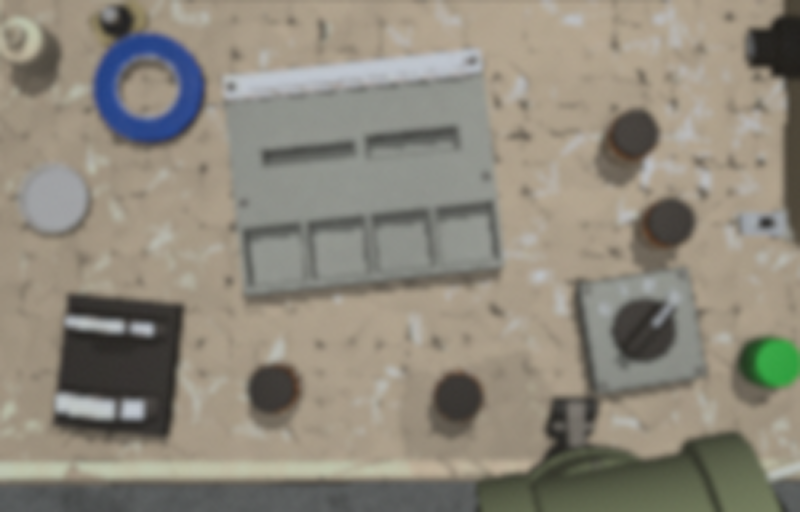

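```bash
python3 - <<'E'
from h import *
np.set_printoptions(precision=4,suppress=True)
f=bot.grab_frame('wrist'); g=bot.grab_frame('top')
w=lambda p,z:unproj(f,np.array(p)/6+[285,175],z)
t=lambda p,z:unproj(g,np.array(p)/3.2+[130,110],z)
c=w([[90,135],[482,80],[497,425]],.04); print(c)
d=c[1]-c[0]; e=c[1]-c[2]; print('box yaw',np.arctan2(d[1],d[0]),np.arctan2(-e[0],e[1]),np.linalg.norm(d),np.linalg.norm(e),'centre',(c[0]+c[2])/2)
k=w([305,297],.048)[0]; r=w([392,168],.04)[0]; print('disc',k,'ring ang',np.arctan2(*(r-k)[1::-1]))
for m in ([450,228],[455,313],[430,380]): 
    r=w(m,.04)[0]; print(np.arctan2(*(r-k)[1::-1]))
l=w([[363,380],[428,432]],.077); print('line',l,np.arctan2(*(l[1]-l[0])[1::-1]), [np.arctan2(*(x-k)[1::-1]) for x in l])
s=t([[309,154],[413,142],[262,158],[459,132]],.034); print('slots',s); d=s[0]-s[1]; print(np.arctan2(-d[0],d[1]), np.arctan2(-(s[2]-s[3])[0],(s[2]-s[3])[1]))
p=t([[275,255],[338,247],[402,240],[467,234]],.034);print('pockets',p)
h=t([[68,296],[182,305],[168,437],[55,425]],.03);print('holder',h,h.mean(0))
d=h[0]-h[1];print(np.arctan2(-d[0],d[1]))
print(t([[274,388],[458,397],[669,222],[633,134]],.062))
E
```

```text
[[ 0.4237 -0.043   0.04  ]
 [ 0.5115 -0.0303  0.04  ]
 [ 0.5242 -0.1176  0.04  ]]
box yaw 0.14279459957648588 0.1444538555762856 0.0886323248143782 0.08816406789811713 centre [ 0.474  -0.0803  0.04  ]
disc [ 0.4734 -0.0799  0.048 ] ring ang 0.9657410385353852
0.3750463748370507
-0.2106230329013198
-0.65151094510124
line [[ 0.4795 -0.0861  0.077 ]
 [ 0.4947 -0.0988  0.077 ]] -0.695684290591274 [np.float64(-0.7949812500105315), np.float64(-0.7258561864216001)]
slots [[0.6198 0.1977 0.034 ]
 [0.6295 0.1119 0.034 ]
 [0.6166 0.2364 0.034 ]
 [0.6378 0.0739 0.034 ]]
0.11290535745971582 0.12940261299607717
pockets [[0.5365 0.2253 0.034 ]
 [0.5429 0.1736 0.034 ]
 [0.5485 0.1211 0.034 ]
 [0.5533 0.0677 0.034 ]]
holder [[0.5035 0.3955 0.03  ]
 [0.4958 0.3019 0.03  ]
 [0.3883 0.3122 0.03  ]
 [0.3983 0.4045 0.03  ]] [0.4465 0.3535 0.03  ]
-0.08162399339537142
[[ 0.429   0.2222  0.062 ]
 [ 0.4215  0.076   0.062 ]
 [ 0.5604 -0.0936  0.062 ]
 [ 0.6316 -0.0657  0.062 ]]
```

apply_moves(claw=[0.04, 0.04, 0.04, 0.04, 0.04, 0.04, 0.04, 0.04, 0.04, 0.04, 0.04, 0.04, 0.04, 0.04, 0.04, 0.04, 0.04, 0.04, 0.04, 0.04], xyz=[[-0.025, 0.026, 0], [-0.025, 0.026, 0], [-0.025, 0.026, 0], [-0.025, 0.027, 0], [0, 0, 0.01], [0, 0, 0.01], [0, 0, 0.01], [0, 0, 0.01], [0, 0, 0.01], [0, 0, 0.01], [0, 0, 0.01], [0, 0, 0.01], [0, 0, 0.01], [0, 0, 0.01], [0, 0, 0.01], [0, 0, 0.01], [0, 0, 0.01], [0, 0, 0.01], [0, 0, 0.01], [0, 0, 0.01]], twist=[[0, 0, 0], [0, 0, 0], [0, 0, 0], [0, 0, 0], [0, 0, 0.142], [0, 0, 0.142], [0, 0, 0.142], [0, 0, 0.142], [0, 0, 0.142], [0, 0, 0.142], [0, 0, 0.142], [0, 0, 0.142], [0, 0, 0.142], [0, 0, 0.142], [0, 0, 0.142], [0, 0, 0.142], [0, 0, 0.142], [0, 0, 0.142], [0, 0, 0.142], [0, 0, 0.142]])

```text
clock: 5.2
position: [0.4735, -0.076, 0.1264]
tool_rot: [-3.142, 0.001, -0.705]
force: [0.7, -0.3, -0.7]
grip_width: 0.04
finger_force: 0.0
```

```bash
python3 - <<'E'
from h import *
s=bot.observe(); print(s['position'],s['tool_rot'],s['clock'],s['qpos'],s['force'])
f=save('wrist','w1.png')
E
```

```text
[ 0.47352165 -0.07598786  0.12643744] [-3.14153075e+00  8.52379077e-04 -7.05106382e-01] 5.2 [-0.68072431  0.75322746  1.06767042  2.1009267  -0.91318991  0.85958053
 -1.32990869] [ 0.68921474 -0.26002973 -0.73070455]
```

View pics/w1.png

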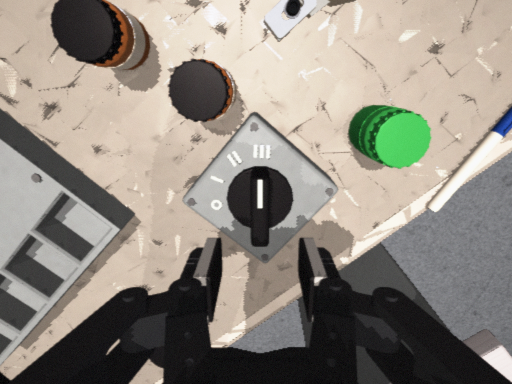

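```bash
python3 - <<'E'
from h import *
np.set_printoptions(precision=4,suppress=True)
f=bot.grab_frame('wrist')
c=unproj(f,[[254,113],[337,190],[265,262],[183,200]],.04); print(c,c.mean(0))
for a,b in ((3,0),(2,1)): d=c[b]-c[a]; print(np.arctan2(d[1],d[0]))
for a,b in ((1,0),(2,3)): d=c[b]-c[a]; print(np.arctan2(-d[0],d[1]))
k=unproj(f,[260,197],.048)[0];print(k)
m=unproj(f,[[216,205],[217,180],[235,159],[262,152]],.04)
print([np.arctan2(*(x-k)[1::-1]) for x in m], unproj(f,[[260,180],[260,208]],.077))
E
```

```text
[[ 0.5248 -0.1163  0.04  ]
 [ 0.4374 -0.1269  0.04  ]
 [ 0.4251 -0.0415  0.04  ]
 [ 0.5111 -0.029   0.04  ]] [ 0.4746 -0.0784  0.04  ]
-1.4154620525168673
-1.4282802857348322
-1.4500628852337445
-1.4255828604050016
[ 0.475 -0.079  0.048]
[np.float64(1.1253933462429297), np.float64(0.5341961514015773), np.float64(-0.11473360573752599), np.float64(-0.7591630063024498)] [[ 0.4919 -0.0935  0.077 ]
 [ 0.477  -0.0806  0.077 ]]
```

apply_moves(claw=[0.04, 0.04, 0.04, 0.04, 0.04, 0.04, 0.04, 0.005, 0.005, 0.005, 0.005, 0.005, 0.005], xyz=[[0.003, 0.001, 0.012], [0, 0, 0.012], [0, 0, 0.012], [0, 0, 0.012], [0, 0, 0.012], [0, 0, 0.013], [0, 0, 0], [0, 0, 0], [0, 0, 0], [0, 0, 0], [0, 0, 0], [0, 0, 0], [0, 0, 0]], twist=[[0, 0, 0], [0, 0, 0], [0, 0, 0], [0, 0, 0], [0, 0, 0], [0, 0, 0], [0, 0, 0], [0, 0, 0], [0, 0, 0], [0, 0, 0], [0, 0, 0], [0, 0, 0], [0, 0, 0]], force=25)

```text
clock: 6.6
position: [0.4765, -0.0787, 0.0549]
tool_rot: [-3.139, -0.001, -0.7]
force: [7.4, 8.2, -0.2]
grip_width: 0.0126
finger_force: 28.0
```

apply_moves(claw=[0.005, 0.005, 0.005, 0.005, 0.005, 0.005, 0.005, 0.005, 0.005, 0.005, 0.005, 0.005, 0.005], xyz=[[0, -0.001, 0], [0, 0, 0], [0, 0, 0], [0, 0, 0], [0, 0, 0], [0, 0, 0], [0, 0, 0], [0, 0, 0], [0, 0, 0], [0, 0, 0], [0, 0, 0], [0, 0, 0], [0, 0, 0]], twist=[[0, 0, 0], [0, 0, -0.14], [0, 0, -0.14], [0, 0, -0.14], [0, 0, -0.14], [0, 0, -0.14], [0, 0, -0.14], [0, 0, -0.14], [0, 0, -0.14], [0, 0, -0.14], [0, 0, -0.14], [0, 0, -0.14], [0, 0, -0.14]])

```text
clock: 7.9
position: [0.476, -0.0737, 0.0548]
tool_rot: [-3.137, -0.006, 0.989]
force: [-1.6, 38.3, 13.3]
grip_width: 0.0123
finger_force: 29.8
```

```bash
python3 - <<'E'
from workcell import bot
s=bot.observe(); print(s['position'],s['tool_rot'],s['force'],s['moment'],s['qpos'],s['grip_width'])
E
```

```text
[ 0.47601996 -0.0737049   0.05483149] [-3.13657358 -0.00576153  0.98926915] [-1.62176066 38.3058846  13.26975342] [ 8.293206    0.30777323 -0.13680376] [-0.32397292  0.65974595  0.49012992  2.11645832 -0.64218364  0.51628513
  0.07067389] 0.012293634952101498
```

apply_moves(claw=[0.03, 0.03, 0.03, 0.03], xyz=[[0, 0, 0], [0, 0, 0], [0, 0, 0], [0, 0, 0]], twist=[[0, 0, 0], [0, 0, 0], [0, 0, 0], [0, 0, 0]])

```text
clock: 8.3
position: [0.4756, -0.0798, 0.0544]
tool_rot: [3.141, 0.0, 0.978]
force: [-0.5, 0.1, 1.0]
grip_width: 0.0301
finger_force: 0.0
```

```bash
python3 - <<'E'
from h import *
s=bot.observe(); print(s['position'],s['tool_rot'],s['force'],s['moment'],s['grip_width'])
f=save('wrist','w2.png'); save('scene','s2.png')
im=cv2.imread('pics/w2.png')[130:310,140:380]; cv2.imwrite('pics/w2c.png',cv2.resize(im,(720,540),interpolation=cv2.INTER_CUBIC))
E
```

```text
[ 0.47560685 -0.07976399  0.05439598] [3.14117139e+00 3.98617351e-04 9.77720210e-01] [-0.5418307   0.10593228  0.98780785] [ 0.00039238 -0.03091066 -0.00844362] 0.030101313018298437
```

View pics/w2c.png

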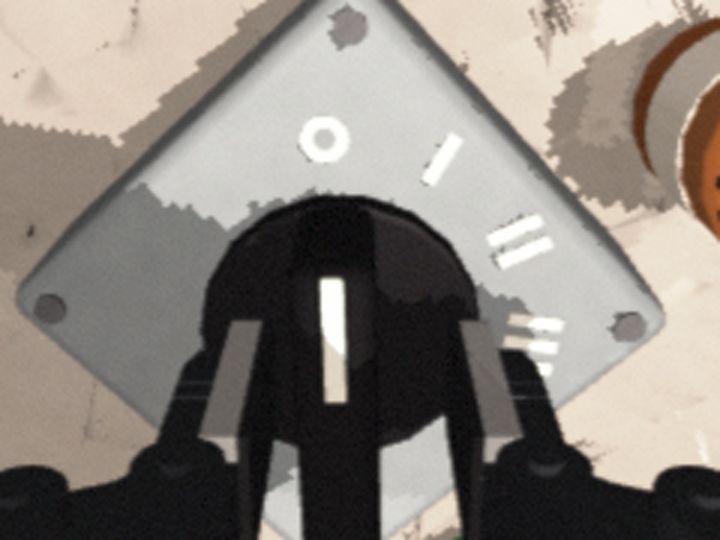

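The selector is close to the ring: white line at crop (333,340), ring at (324,139). The bar sits a few mm to the left of the gripper's centre. I'll refine the axis and box yaw.

```bash
python3 - <<'E'
from h import *
np.set_printoptions(precision=4,suppress=True)
f=bot.grab_frame('wrist')
u=lambda p,z:unproj(f,np.array(p)/3+[140,130],z)
m=u([[324,139],[442,159],[520,242],[534,342]],.04)[:,:2]
l=u([[333,280],[333,400]],.077)[:,:2]; print('line',l,np.arctan2(*(l[0]-l[1])[::-1]))
# screws box corners
s=u([[349,25],[50,308],[628,326]],.04)[:,:2]; print('screws',s,'centre',(s[1]+s[2])/2); d=s[0]-s[1]; e=s[0]-s[2]; print('yaw',np.arctan2(-d[0],d[1])*1, np.arctan2(d[1],d[0]), np.arctan2(e[1],e[0]))
for c in ([.4744,-.0764],[.4746,-.0785],(s[1]+s[2])/2): print([np.arctan2(*(x-c)[::-1])-a for x,a in zip(m,(.9,.3,-.3,-.9))],np.linalg.norm(m-c,axis=1))
from scipy.optimize import least_squares
r=least_squares(lambda p:np.r_[[m[i]-p[:2]-p[3]*np.array([np.cos(p[2]+a),np.sin(p[2]+a)]) for i,a in enumerate((.9,.3,-.3,-.9))]].ravel(),[.4745,-.078,.14,.036]);print(r.x,r.cost**.5)
E
```

```text
line [[ 0.4875 -0.0571]
 [ 0.4763 -0.0734]] 0.9694170867595375
screws [[ 0.5064 -0.0325]
 [ 0.429  -0.0453]
 [ 0.5185 -0.1101]] centre [ 0.4738 -0.0777]
yaw -1.4080301018991068 0.1627662248957898 1.7253026343978486
[np.float64(0.15055656876235213), np.float64(0.12204604927343538), np.float64(0.10206833234893212), np.float64(0.12895628406839266)] [0.034  0.0355 0.0365 0.0382]
[np.float64(0.18461540120496045), np.float64(0.17715185002997302), np.float64(0.15822695759759445), np.float64(0.16627851469603583)] [0.0358 0.0363 0.036  0.0366]
[np.float64(0.15291855314801805), np.float64(0.1470910385322644), np.float64(0.1399408968137769), np.float64(0.16549407392655568)] [0.0355 0.0367 0.0369 0.0378]
[ 0.4742 -0.079   0.1814  0.0365] 0.0003727441891113002
```

apply_moves(claw=[0.03, 0.03, 0.005, 0.005, 0.005, 0.005, 0.005, 0.005, 0.005, 0.005], xyz=[[0.001, -0.003, 0], [0, 0, 0], [0, 0, 0], [0, 0, 0], [0, 0, 0], [0, 0, 0], [0, 0, 0], [0, 0, 0], [0, 0, 0], [0, 0, 0]], twist=[[0, 0, 0], [0, 0, 0], [0, 0, 0], [0, 0, 0], [0, 0, 0], [0, 0, 0], [0, 0, -0.03], [0, 0, -0.03], [0, 0, 0], [0, 0, 0]], force=25)

```text
clock: 9.45
position: [0.4735, -0.0767, 0.0544]
tool_rot: [-3.141, -0.0, 1.038]
force: [-2.2, 2.1, 5.3]
grip_width: 0.0124
finger_force: 29.4
```

```bash
cat > st.py <<'E'
from workcell import bot
import numpy as np
np.set_printoptions(precision=4,suppress=True)
s=bot.observe()
for k in ('clock','position','tool_rot','force','moment','grip_width','finger_force'): print(k,s[k])
print('q7',s['qpos'],'tau7',s['joint_efforts'][6])
E
python3 st.py
```

```text
clock 9.45
position [ 0.4735 -0.0767  0.0544]
tool_rot [-3.1412 -0.0002  1.0379]
force [-2.1969  2.0799  5.328 ]
moment [0.5229 0.5243 0.0527]
grip_width 0.012355553454688107
finger_force 29.370427429676056
q7 [-0.316   0.6555  0.4803  2.1228 -0.624   0.5037  0.1054] tau7 0.06253743544220924
```

apply_moves(claw=[0.005, 0.005, 0.005, 0.005, 0.005], xyz=[[0, 0, 0], [0, 0, 0], [0, 0, 0], [0, 0, 0], [0, 0, 0]], twist=[[0, 0, -0.03], [0, 0, -0.03], [0, 0, 0], [0, 0, 0], [0, 0, 0]])

```text
clock: 9.95
position: [0.4736, -0.0767, 0.0544]
tool_rot: [-3.141, -0.0, 1.098]
force: [-2.1, 2.0, 5.6]
grip_width: 0.0127
finger_force: 29.3
```

```bash
python3 st.py
```

```text
clock 9.95
position [ 0.4736 -0.0767  0.0544]
tool_rot [-3.1412 -0.0002  1.0978]
force [-2.0855  2.0154  5.5883]
moment [0.4998 0.4584 0.0198]
grip_width 0.012734867098095917
finger_force 29.322731494903564
q7 [-0.3053  0.6514  0.4648  2.1223 -0.6049  0.4989  0.1469] tau7 -0.028420808957889676
```

apply_moves(claw=[0.005, 0.005, 0.005, 0.005, 0.005], xyz=[[0, 0, 0], [0, 0, 0], [0, 0, 0], [0, 0, 0], [0, 0, 0]], twist=[[0, 0, -0.03], [0, 0, -0.03], [0, 0, 0], [0, 0, 0], [0, 0, 0]])

```text
clock: 10.45
position: [0.4736, -0.0767, 0.0544]
tool_rot: [-3.141, -0.001, 1.156]
force: [-1.6, 3.2, 6.3]
grip_width: 0.0124
finger_force: 37.4
```

```bash
python3 st.py
```

```text
clock 10.45
position [ 0.4736 -0.0767  0.0544]
tool_rot [-3.1413 -0.0006  1.1564]
force [-1.5935  3.2082  6.2795]
moment [ 0.6433  0.4279 -0.9198]
grip_width 0.01244317603581987
finger_force 37.38157331943512
q7 [-0.2943  0.6474  0.4493  2.1218 -0.5864  0.4944  0.1877] tau7 0.9393339604139328
```

apply_moves(claw=[0.005, 0.005, 0.005, 0.005], xyz=[[0, 0, 0], [0, 0, 0], [0, 0, 0], [0, 0, 0]], twist=[[0, 0, 0.02], [0, 0, 0], [0, 0, 0], [0, 0, 0]])

```text
clock: 10.85
position: [0.4736, -0.0767, 0.0544]
tool_rot: [-3.141, -0.0, 1.137]
force: [-1.8, 2.6, 4.8]
grip_width: 0.0125
finger_force: 31.7
```

```bash
python3 st.py
```

```text
clock 10.85
position [ 0.4736 -0.0767  0.0544]
tool_rot [-3.1413 -0.0004  1.1368]
force [-1.7804  2.5665  4.7742]
moment [ 0.6305  0.4962 -0.7132]
grip_width 0.012531941783385469
finger_force 31.696659922599792
q7 [-0.2981  0.6487  0.4546  2.1219 -0.5926  0.4959  0.174 ] tau7 0.6916788965463638
```

apply_moves(claw=[0.005, 0.005, 0.005, 0.005, 0.04, 0.04, 0.04, 0.04], xyz=[[0, 0, 0], [0, 0, 0], [0, 0, 0], [0, 0, 0], [0, 0, 0], [0, 0, 0], [0, 0, 0], [0, 0, -0.015]], twist=[[0, 0, 0.04], [0, 0, 0.04], [0, 0, 0], [0, 0, 0], [0, 0, 0], [0, 0, 0], [0, 0, 0], [0, 0, 0]])

```text
clock: 11.65
position: [0.4729, -0.077, 0.0684]
tool_rot: [-3.14, 0.001, 1.058]
force: [-0.7, -0.1, 0.2]
grip_width: 0.04
finger_force: 0.0
```

apply_moves(claw=[0.04, 0.04, 0.04, 0.04, 0.04], xyz=[[0, 0, -0.03], [0, 0, -0.04], [0, 0, -0.04], [0, 0, -0.04], [0, 0, 0]], twist=[[0, 0, 0], [0, 0, 0], [0, 0, 0], [0, 0, 0], [0, 0, 0]])

```text
clock: 12.15
position: [0.4754, -0.0774, 0.2232]
tool_rot: [3.137, -0.004, 1.058]
force: [0.8, -0.4, -0.7]
grip_width: 0.0395
finger_force: 0.0
```

```bash
python3 st.py; python3 - <<'E'
from h import *
f=save('wrist','w3.png')
p=proj(f,[[.4742,-.078,.077]])[0];print(p)
x,y=int(p[0]),int(p[1])
im=cv2.imread('pics/w3.png')[y-60:y+60,x-60:x+60]; cv2.imwrite('pics/w3c.png',cv2.resize(im,(600,600),interpolation=cv2.INTER_CUBIC)); print(x,y)
E
```

```text
clock 12.15
position [ 0.4754 -0.0774  0.2232]
tool_rot [ 3.1366 -0.0036  1.058 ]
force [ 0.7857 -0.3577 -0.7121]
moment [ 0.0622 -0.0402 -0.0374]
grip_width 0.039457671517726056
finger_force 0.0
q7 [-0.5467  0.3898  0.7642  2.0071 -0.353   0.8716 -0.1029] tau7 -1.359766311943531
[257.16060807 176.36083197]
257 176
```

View pics/w3c.png

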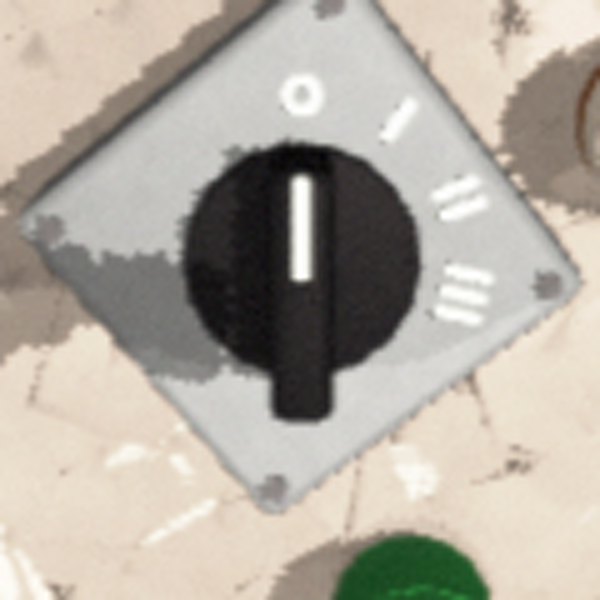

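The white line points at the ring, so the selector is off (tool yaw 1.055 = off). Next I'll get a close view of the stand.

apply_moves(claw=[0.04, 0.04, 0.04, 0.04, 0.04, 0.04, 0.04, 0.04, 0.04, 0.04, 0.04, 0.06, 0.06], xyz=[[0, 0, 0], [0, 0, 0], [0, 0, 0], [0, 0, 0], [0, 0, 0], [0.039, 0.02, -0.004], [0.039, 0.02, -0.004], [0.039, 0.02, -0.004], [0.039, 0.02, -0.004], [0.039, 0.02, -0.004], [0.039, 0.02, -0.004], [0, 0, 0], [0, 0, 0]], twist=[[0, 0, -0.126], [0, 0, -0.126], [0, 0, -0.126], [0, 0, -0.126], [0, 0, -0.128], [0, 0, 0], [0, 0, 0], [0, 0, 0], [0, 0, 0], [0, 0, 0], [0, 0, 0], [0, 0, 0], [0, 0, 0]])

```text
clock: 13.5
position: [0.5644, 0.1704, 0.2418]
tool_rot: [-3.14, 0.001, 1.692]
force: [0.4, -1.3, 0.5]
grip_width: 0.0599
finger_force: 0.0
```

```bash
python3 st.py; python3 - <<'E'
from h import *
f=save('wrist','w4.png'); import pickle; pickle.dump(f,open('w4.pkl','wb'))
for q in ['jar0','holder','stand']: print(q,[(np.round(d['position'],4).tolist(),round(d['score'],2)) for d in bot.find_in('wrist',q)])
im=cv2.imread('pics/w4.png'); cv2.imwrite('pics/w4c.png',cv2.resize(im,(800,600),interpolation=cv2.INTER_CUBIC))
E
```

```text
clock 13.5
position [0.5644 0.1704 0.2418]
tool_rot [-3.1397  0.0008  1.692 ]
force [ 0.4004 -1.327   0.5234]
moment [-0.049  -0.0096  0.0136]
grip_width 0.0598656709821955
finger_force 0.0
q7 [-0.7623  0.5069  0.5358  1.7043 -0.2957  1.0139 -0.0021] tau7 -0.2330818260088563
jar0 [([0.6336, -0.0517, 0.0474], 0.82), ([0.428, 0.0826, 0.0573], 0.81), ([0.56, -0.0792, 0.0353], 0.72), ([0.4363, 0.226, 0.0661], 0.58)]
holder [([0.4589, 0.3157, 0.0289], 0.84)]
stand []
```

View pics/w4c.png

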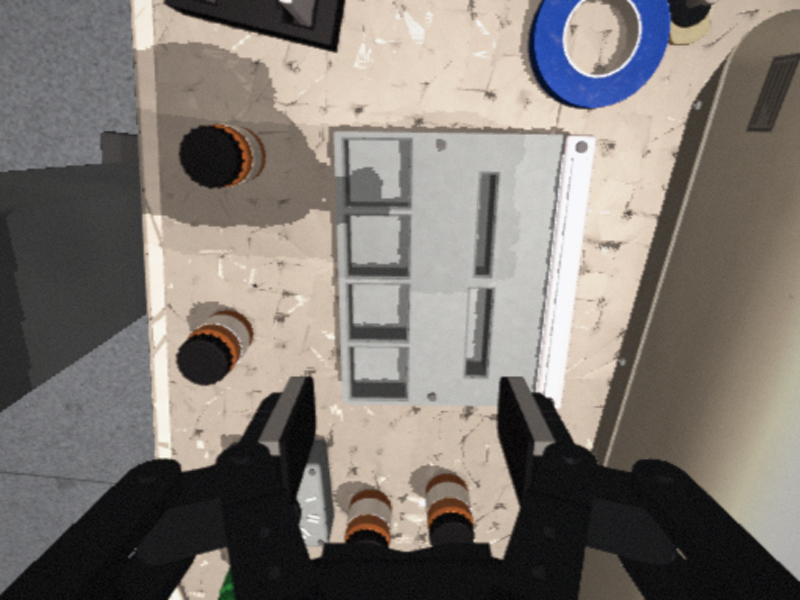

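The four pockets run down the left at x≈380 and y≈172, 244, 312 and 373 (crop pixels). The narrow slot is at (487,224) and the wide one at (478,332). I'll fit the stand pose to these corners.

```bash
cat > fit.py <<'E'
from h import *
import pickle
from scipy.optimize import least_squares
np.set_printoptions(precision=4,suppress=True)
f=pickle.load(open('w4.pkl','rb'))
px,mod=[],[]
def rect(cx,cy,w,l,pts): # TL,TR,BL,BR ; up=+y, right=+x
    for (sx,sy),p in zip(((-1,1),(1,1),(-1,-1),(1,-1)),pts):
        px.append(p); mod.append((cx+sx*w/2,cy+sy*l/2))
rect(.03,.043,.011,.075,[(479,173),(498,173),(475,274),(493,274)])
rect(.03,-.043,.017,.075,[(468,288),(493,288),(464,376),(489,376)])
P=[[(347,137),(412,138),(347,206),(411,207)],[(348,212),(411,212),(349,277),(410,277)],[(350,283),(410,283),(350,341),(409,341)],[(351,347),(409,347),(352,399),(408,400)]]
for i in range(4): rect(-.05,.0795-.053*i,.046,.046,P[i])
px=np.array(px)/1.5625; mod=np.array(mod)
def pose(p,ys=None):
    c,s=np.cos(p[2]),np.sin(p[2]); return np.c_[p[0]+c*mod[:,0]-s*mod[:,1],p[1]+s*mod[:,0]+c*mod[:,1],np.full(len(mod),.034)]
r=least_squares(lambda p:(proj(f,pose(p))-px).ravel(),[.595,.151,.12],loss='soft_l1'); 
res=proj(f,pose(r.x))-px
print(r.x,np.abs(res).mean(0)); print(res.round(1).tolist())
x,y,t=r.x; R=np.array([[np.cos(t),-np.sin(t)],[np.sin(t),np.cos(t)]])
for n,m in [('narrow',(.03,.043)),('wide',(.03,-.043))]+[('p%d'%i,(-.05,.0795-.053*i)) for i in range(4)]: print(n,R@m+[x,y])
E
python3 fit.py
```

```text
[0.5965 0.1502 0.1085] [0.7171 0.7695]
[[2.6, 0.1], [0.3, 0.2], [1.1, 0.2], [-1.2, 0.3], [2.6, -0.0], [0.6, 0.1], [1.8, -0.6], [-1.0, -0.5], [-0.8, 1.2], [-0.3, 1.1], [0.3, -0.5], [-0.3, -0.6], [-0.2, 1.8], [-0.4, 2.4], [0.2, -1.2], [-0.4, -0.7], [-0.3, 0.6], [-0.5, 1.1], [0.6, -1.4], [-0.4, -0.9], [0.1, -0.1], [-0.5, 0.4], [0.3, -1.2], [-0.4, -1.4]]
narrow [0.6217 0.1962]
wide [0.631  0.1107]
p0 [0.5382 0.2238]
p1 [0.5439 0.1711]
p2 [0.5497 0.1184]
p3 [0.5554 0.0657]
```

```bash
cat > jars.py <<'E'
from h import *
np.set_printoptions(precision=4,suppress=True)
f=bot.grab_frame('top')
hsv=cv2.cvtColor(f['img'],cv2.COLOR_RGB2HSV)
for d in bot.find_in('top','jar0'):
    p=np.array(d['position']); u=proj(f,p)[0]
    x,y=u.round().astype(int)
    if d['score']<.3: continue
    g=f['img'][max(y-12,0):y+13,max(x-12,0):x+13].astype(int)
    m=((g.max(2)<85)).astype(np.uint8)
    n,l,s,c=cv2.connectedComponentsWithStats(m)
    k=1+np.argmax(s[1:,4]) if n>1 else 0
    print('net',p,round(d['score'],2),'dark blob',s[k,4],unproj(f,c[k]+[max(x-12,0),max(y-12,0)],.062)[0][:2],g[12,12])
E
python3 jars.py; python3 - <<'E'
from h import *
import pickle
f=pickle.load(open('w4.pkl','rb'))
print(unproj(f,np.array([[211,156],[205,358],[452,530]])/1.5625,.062))
E
```

```text
net [ 0.557  -0.0939  0.0597] 0.67 dark blob 154 [ 0.5607 -0.0922] [70 67 62]
net [0.4222 0.072  0.0601] 0.64 dark blob 153 [0.4218 0.0773] [66 62 59]
net [ 0.6263 -0.0738  0.0615] 0.51 dark blob 147 [ 0.6316 -0.0651] [72 68 63]
net [ 0.448  -0.1761  0.0602] 0.5 dark blob 43 [ 0.4493 -0.1531] [ 58 171  72]
[[ 0.4299707   0.22342883  0.062     ]
 [ 0.42431519  0.07674732  0.062     ]
 [ 0.63226879 -0.06105887  0.062     ]]
```

apply_moves(claw=[0.06, 0.06, 0.06, 0.06, 0.06, 0.06, 0.06, 0.06, 0.06, 0.06, 0.06, 0.06, 0.03, 0.03, 0.03, 0.03], xyz=[[0.014, -0.025, 0.024], [0.014, -0.025, 0.024], [0.014, -0.025, 0.024], [0.014, -0.026, 0.024], [0.013, -0.026, 0.024], [0, 0, 0], [0, 0, 0.016], [0, 0, 0.018], [0, 0, 0.018], [0, 0, 0.018], [0, 0, 0.017], [0, 0, 0], [0, 0, 0], [0, 0, 0], [0, 0, 0], [0, 0, 0]], twist=[[0, 0, 0.01], [0, 0, 0], [0, 0, 0], [0, 0, 0], [0, 0, 0], [0, 0, 0], [0, 0, 0], [0, 0, 0], [0, 0, 0], [0, 0, 0], [0, 0, 0], [0, 0, 0], [0, 0, 0], [0, 0, 0], [0, 0, 0], [0, 0, 0]], force=30)

```text
clock: 15.4
position: [0.4313, 0.2243, 0.0371]
tool_rot: [3.14, -0.001, 1.681]
force: [-1.2, -2.3, 8.9]
grip_width: 0.0406
finger_force: 30.1
```

```bash
python3 st.py; python3 - <<'E'
from h import *
save('wrist','w5.png')
E
```

```text
clock 15.4
position [0.4313 0.2243 0.0371]
tool_rot [ 3.1404 -0.0006  1.6807]
force [-1.1526 -2.2717  8.8657]
moment [-0.3976  0.2696 -0.0543]
grip_width 0.04058559826226522
finger_force 30.066339522600174
q7 [-0.8442  0.6628  0.327   2.1075 -0.4815  0.441  -0.0318] tau7 0.012106714420951903
```

View pics/w5.png

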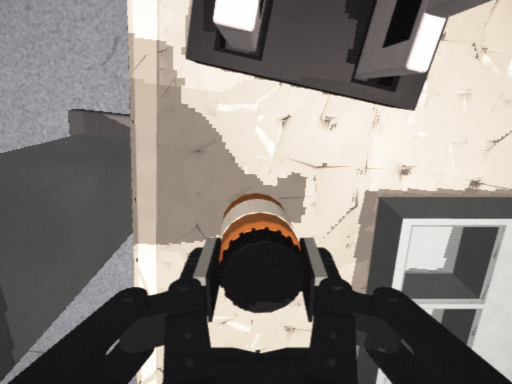

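Jar A is held, cap centre near (262,270). Now computing how it sits in the gripper and the shift to pocket 0.

```bash
cat > plan.py <<'E'
from h import *
np.set_printoptions(precision=4,suppress=True)
def go(target,yaw=None,pose=None):
    s=bot.observe(); p,y=(s['position'],s['tool_rot'][2]) if pose is None else pose
    if yaw is None: yaw=y
    d=np.array(target)-p[:len(target)]; ex=np.array([np.cos(yaw),np.sin(yaw)]); ey=np.array([np.sin(yaw),-np.cos(yaw)])
    print('tool shift after twist z=%.3f:'%-(yaw-y), d[:2]@ex, d[:2]@ey, -d[2] if len(d)>2 else '')
P={'narrow':(.6217,.1962),'wide':(.631,.1107),'p0':(.5382,.2238),'p1':(.5439,.1711),'p2':(.5497,.1184),'p3':(.5554,.0657)}
E
python3 - <<'E'
from plan import *
f=bot.grab_frame('wrist'); s=bot.observe()
dz=.003
c=unproj(f,[262,270],.062)[0]; d=c-s['position']; y=s['tool_rot'][2]
print('cap',c,'in tool',d[0]*np.cos(y)+d[1]*np.sin(y), d[0]*np.sin(y)-d[1]*np.cos(y))
go(P['p0'])
E
```

```text
cap [0.4322 0.2274 0.062 ] in tool 0.00294986203934359 0.0011990393577989073
tool shift after twist z=-0.000: -0.012234128585176248 0.10616638536767244
```

apply_moves(claw=[0.03, 0.03, 0.03, 0.03, 0.03, 0.03, 0.03, 0.03, 0.03, 0.03, 0.03, 0.03], xyz=[[0, 0, -0.025], [0, 0, -0.025], [0, 0, -0.025], [-0.003, 0.026, 0], [-0.003, 0.026, 0], [-0.003, 0.026, 0], [-0.004, 0.027, 0], [0, 0, 0], [0, 0, 0.018], [0, 0, 0.018], [0, 0, 0], [0, 0, 0]], twist=[[0, 0, 0], [0, 0, 0], [0, 0, 0], [0, 0, 0], [0, 0, 0], [0, 0, 0], [0, 0, 0], [0, 0, 0], [0, 0, 0], [0, 0, 0], [0, 0, 0], [0, 0, 0]])

```text
clock: 16.7
position: [0.5366, 0.2228, 0.0759]
tool_rot: [-3.142, 0.0, 1.681]
force: [-0.2, -0.5, -1.0]
grip_width: 0.0407
finger_force: 31.4
```

```bash
python3 st.py;  python3 - <<'E'
from plan import *
f=save('wrist','w6.png')
import pickle; pickle.dump(f,open('w6.pkl','wb'))
cv2.imwrite('pics/w6c.png',cv2.resize(cv2.imread('pics/w6.png')[110:384,180:480],(657,600),interpolation=cv2.INTER_CUBIC))
go(P['p0'])
E
```

```text
clock 16.7
position [0.5366 0.2228 0.0759]
tool_rot [-3.1415  0.0001  1.6808]
force [-0.2175 -0.4636 -1.0247]
moment [0.074  0.0021 0.0003]
grip_width 0.04065924452100834
finger_force 31.416378489229828
q7 [-0.7743  0.7058  0.4065  1.8507 -0.4247  0.6716 -0.0074] tau7 0.06374287884682417
tool shift after twist z=-0.000: 0.0007735281782116503 0.0014260160204811558
```

View pics/w6c.png

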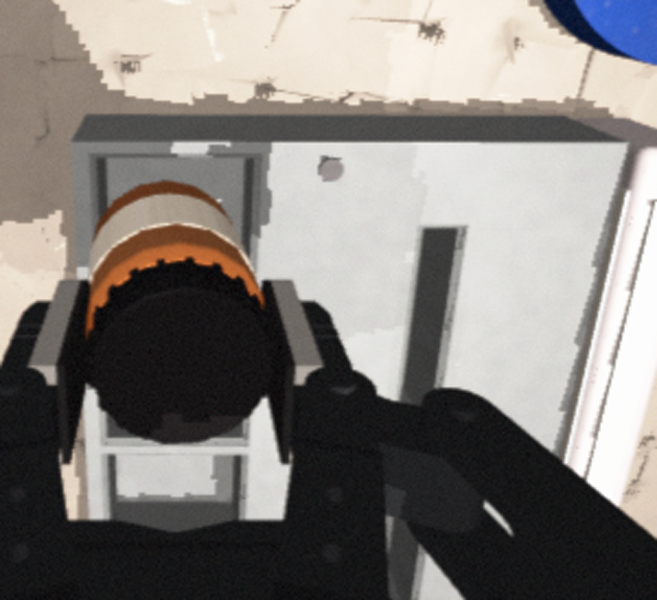

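```bash
python3 - <<'E'
from plan import *
import pickle
f=pickle.load(open('w6.pkl','rb')); p=np.array([.5366,.2228]); y=1.681
ex=np.array([np.cos(y),np.sin(y)]); ey=np.array([np.sin(y),-np.cos(y)])
def T(px,z):
    w=unproj(f,np.array(px)/2.19+[180,110],z)[:,:2]-p; return np.c_[w@ex,w@ey]
print('pocket edges TL TR bot(mid) (tool x,y)',T([[93,155],[268,155],[180,445]],.034))
print('cap centre/front/left/right',T([[178,350],[178,441],[85,350],[270,350]],.062+.038))
b=.038
print('base far edge',T([[165,181]],b))
print('body sides at far base', T([[92,250],[258,250]],b+.02))
print('narrow slot edges',T([[421,228],[466,228],[403,385],[443,385]],.034))
E
```

```text
pocket edges TL TR bot(mid) (tool x,y) [[ 0.0247 -0.0235]
 [ 0.0247  0.0272]
 [-0.0777  0.002 ]]
cap centre/front/left/right [[ 0.0026  0.0009]
 [-0.0203  0.0009]
 [ 0.0025 -0.0183]
 [ 0.0026  0.0198]]
base far edge [[ 0.0181 -0.0026]]
body sides at far base [[ 0.0057 -0.0217]
 [ 0.0057  0.0222]]
narrow slot edges [[ 0.0018  0.0741]
 [ 0.0018  0.0876]
 [-0.0537  0.0748]
 [-0.0537  0.0879]]
```

apply_moves(claw=[0.03, 0.03, 0.03, 0.03, 0.03, 0.03, 0.03], xyz=[[0, 0.001, 0], [0, 0, 0.005], [0, 0, 0.005], [0, 0, 0.005], [0, 0, 0.005], [0, 0, 0.005], [0, 0, 0]], twist=[[0, 0, 0], [0, 0, 0], [0, 0, 0], [0, 0, 0], [0, 0, 0], [0, 0, 0], [0, 0, 0]])

```text
clock: 17.45
position: [0.5375, 0.2227, 0.0495]
tool_rot: [-3.141, 0.0, 1.681]
force: [0.7, 0.3, -1.2]
grip_width: 0.0397
finger_force: 31.3
```

apply_moves(claw=[0.03, 0.03, 0.06, 0.06, 0.06, 0.06, 0.06, 0.06, 0.06, 0.06, 0.06, 0.06, 0.06, 0.06], xyz=[[0, 0, 0.005], [0, 0, 0], [0, 0, 0], [0, 0, 0], [0, 0, 0], [0, 0, -0.03], [0, 0, -0.03], [0, 0, -0.03], [-0.022, -0.02, 0], [-0.022, -0.022, 0], [-0.022, -0.022, 0], [-0.022, -0.022, 0], [-0.022, -0.022, 0], [-0.022, -0.022, 0]], twist=[[0, 0, 0], [0, 0, 0], [0, 0, 0], [0, 0, 0], [0, 0, 0], [0, 0, 0], [0, 0, 0], [0, 0, 0], [0, 0, 0], [0, 0, 0], [0, 0, 0], [0, 0, 0], [0, 0, 0], [0, 0, 0]])

```text
clock: 18.85
position: [0.4221, 0.0766, 0.1355]
tool_rot: [3.141, -0.0, 1.681]
force: [-0.8, -0.4, 0.2]
grip_width: 0.0602
finger_force: 0.0
```

```bash
cat >> plan.py <<'E'
def wjars(z=.062):
    "dark cap discs in the wrist picture near the net's reports -> world xy"
    f=bot.grab_frame('wrist'); s=bot.observe()
    for d in bot.find_in('wrist','jar0'):
        u=proj(f,[d['position']])[0]; r=45; x0,y0=(np.maximum(u-r,0)).astype(int)
        g=f['img'][y0:y0+2*r,x0:x0+2*r].astype(int); m=(g.max(2)<60).astype(np.uint8)
        m=cv2.morphologyEx(m,cv2.MORPH_OPEN,np.ones((5,5)))
        n,l,st,c=cv2.connectedComponentsWithStats(m)
        if n<2: print(d['position'],d['score']);continue
        k=1+np.argmax(st[1:,4]); print('net',d['position'],round(d['score'],2),'cap px',c[k]+[x0,y0],st[k],'xy',unproj(f,st[k,:2]+st[k,2:4]/2+[x0,y0],z)[0][:2])
    return f
E
python3 - <<'E'
from plan import *
s=bot.observe(); print(s['position'],s['tool_rot'],s['grip_width'],s['clock'])
f=wjars(); cv2.imwrite('pics/w7.png',f['img'][:,:,::-1])
E
python3 jars.py
```

```text
[0.4221 0.0766 0.1355] [ 3.1411 -0.0002  1.6808] 0.060226598997280834 18.85
net [0.5574, -0.0783, 0.057] 0.96 cap px [381.8774 350.1298] [   0    0   90   65 5472] xy [ 0.5503 -0.0573]
net [0.5267, 0.2149, 0.0716] 0.8 cap px [462.828   15.7048] [  18    0   71   44 2070] xy [0.5392 0.2104]
net [0.5679, 0.1287, 0.0327] 0.17 cap px [435.9663 154.8508] [ 28  29  19  48 563] xy [0.5452 0.1258]
net [ 0.5578 -0.0894  0.0615] 0.75 dark blob 159 [ 0.5604 -0.0922] [69 64 60]
net [ 0.4488 -0.1734  0.0619] 0.65 dark blob 47 [ 0.4486 -0.1535] [ 57 166  71]
net [ 0.6274 -0.0724  0.057 ] 0.58 dark blob 156 [ 0.6314 -0.0646] [70 66 62]
net [0.5293 0.22   0.0674] 0.5 dark blob 208 [0.5366 0.2265] [64 61 57]
```

View pics/w7.png

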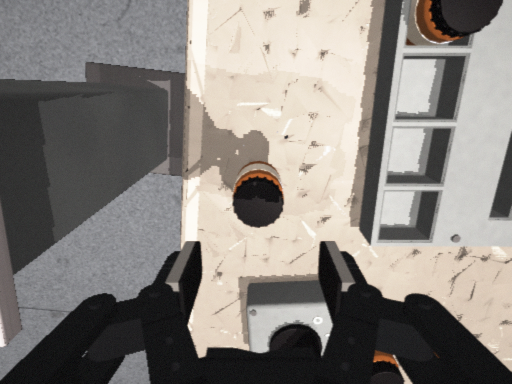

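Jar A is seated in pocket 0 (top right). Jar B's cap is at (258,202), between the fingers' line of approach.

```bash
python3 - <<'E'
from plan import *
f=bot.grab_frame('wrist')
c=unproj(f,[[258.5,202]],.062)[0]; print(c); go([c[0],c[1],.034])
E
```

```text
[0.4226 0.0756 0.062 ]
tool shift after twist z=-0.000: -0.0020918776883500348 -0.001055561849175764 0.1015774882463785
```

apply_moves(claw=[0.06, 0.06, 0.06, 0.06, 0.06, 0.06, 0.03, 0.03, 0.03, 0.03, 0.03, 0.03, 0.03, 0.03, 0.03, 0.03, 0.03, 0.03, 0.03, 0.03], xyz=[[-0.001, -0.001, 0.021], [0, 0, 0.02], [0, 0, 0.02], [0, 0, 0.02], [0, 0, 0.02], [0, 0, 0], [0, 0, 0], [0, 0, 0], [0, 0, 0], [0, 0, 0], [0, 0, -0.025], [0, 0, -0.025], [0, 0, -0.025], [0.016, 0.026, 0], [0.016, 0.026, 0], [0.016, 0.026, 0], [0.016, 0.026, 0], [0.016, 0.027, 0], [0, 0, 0], [0, 0, 0]], twist=[[0, 0, 0], [0, 0, 0], [0, 0, 0], [0, 0, 0], [0, 0, 0], [0, 0, 0], [0, 0, 0], [0, 0, 0], [0, 0, 0], [0, 0, 0], [0, 0, 0], [0, 0, 0], [0, 0, 0], [0, 0, 0], [0, 0, 0], [0, 0, 0], [0, 0, 0], [0, 0, 0], [0, 0, 0], [0, 0, 0]], force=30)

```text
clock: 21.1
position: [0.5434, 0.1703, 0.1092]
tool_rot: [-3.141, 0.0, 1.681]
force: [-0.7, 0.1, -1.9]
grip_width: 0.0404
finger_force: 31.4
```

```bash
cat >> plan.py <<'E'
def capintool(top):
    "cap centre of the held jar in tool axes: darkest round blob between the pads"
    f=bot.grab_frame('wrist'); s=bot.observe(); p=s['position']; y=s['tool_rot'][2]
    g=f['img'][200:320,218:304].astype(int); m=(g.max(2)<62)
    cols=np.where(m.sum(0)>30)[0]+218; rows=np.where(m[:,25:60].sum(1)>25)[0]+200
    print('cols',cols.min(),cols.max(),'rows',rows.min(),rows.max())
    c=unproj(f,[(cols.min()+cols.max())/2,(rows.min()+rows.max())/2],top)[0]-p
    print('cap in tool',c[0]*np.cos(y)+c[1]*np.sin(y),c[0]*np.sin(y)-c[1]*np.cos(y))
E
python3 - <<'E'
from plan import *
s=bot.observe(); print(s['position'],s['tool_rot'],s['force'],s['grip_width'],s['clock'])
capintool(s['position'][2]+.025)
go(P['p1'])
E
```

```text
[0.5434 0.1703 0.1092] [-3.1414  0.0004  1.6813] [-0.6905  0.0652 -1.9073] 0.04037826524395711 21.1
cols 218 303 rows 238 318
cap in tool -0.0006799410903333811 0.0009935310199326373
tool shift after twist z=-0.000: 0.0011659485849790769 0.0010413365748318422
```

apply_moves(claw=[0.03, 0.03, 0.03, 0.03, 0.03, 0.03, 0.03, 0.03, 0.03, 0.03], xyz=[[0.0025, 0.0005, 0.016], [0, 0, 0.016], [0, 0, 0], [0, 0, 0.004], [0, 0, 0.004], [0, 0, 0.004], [0, 0, 0.005], [0, 0, 0.005], [0, 0, 0.004], [0, 0, 0]], twist=[[0, 0, 0], [0, 0, 0], [0, 0, 0], [0, 0, 0], [0, 0, 0], [0, 0, 0], [0, 0, 0], [0, 0, 0], [0, 0, 0], [0, 0, 0]])

```text
clock: 22.15
position: [0.5434, 0.1726, 0.0507]
tool_rot: [-3.141, 0.0, 1.681]
force: [0.2, -0.7, -1.9]
grip_width: 0.0402
finger_force: 31.4
```

apply_moves(claw=[0.03, 0.03, 0.06, 0.06, 0.06, 0.06, 0.06, 0.06, 0.06, 0.06, 0.06, 0.06, 0.06, 0.06], xyz=[[0, 0, 0.006], [0, 0, 0], [0, 0, 0], [0, 0, 0], [0, 0, 0], [0, 0, -0.03], [0, 0, -0.03], [0, 0, -0.04], [-0.044, -0.002, 0], [-0.044, -0.002, 0], [-0.044, -0.002, 0], [-0.044, -0.002, 0], [-0.044, -0.002, 0], [-0.044, -0.002, 0]], twist=[[0, 0, 0], [0, 0, 0], [0, 0, 0], [0, 0, 0], [0, 0, 0], [0, 0, 0], [0, 0, 0], [0, 0, 0], [0, 0, 0], [0, 0, 0], [0, 0, 0], [0, 0, 0], [0, 0, 0], [0, 0, 0]])

```text
clock: 23.55
position: [0.5607, -0.0927, 0.1456]
tool_rot: [3.141, -0.0, 1.681]
force: [0.9, -0.4, 0.6]
grip_width: 0.0599
finger_force: 0.0
```

apply_moves(claw=[0.06, 0.06, 0.06, 0.06, 0.06, 0.06, 0.06, 0.06, 0.06, 0.06], xyz=[[0, 0, 0], [0, 0, 0], [0, 0, 0], [0, 0, 0], [0, 0, 0], [0, 0, 0], [0, 0, 0], [0, 0, 0], [0, 0, 0], [0, 0, 0]], twist=[[0, 0, 0.142], [0, 0, 0.142], [0, 0, 0.142], [0, 0, 0.142], [0, 0, 0.142], [0, 0, 0.142], [0, 0, 0.142], [0, 0, 0.142], [0, 0, 0.142], [0, 0, 0]])

```text
clock: 24.55
position: [0.5607, -0.0908, 0.1452]
tool_rot: [3.141, 0.0, 0.4]
force: [0.2, 0.2, -0.1]
grip_width: 0.06
finger_force: 0.0
```

```bash
python3 st.py; python3 - <<'E'
from plan import *
f=wjars()
g=f['img']; m=(g.max(2)<60).astype(np.uint8)[:230]
m=cv2.morphologyEx(m,cv2.MORPH_OPEN,np.ones((7,7)))
n,l,st,c=cv2.connectedComponentsWithStats(m)
for k in range(1,n): print(st[k], unproj(f,st[k,:2]+st[k,2:4]/2,.062)[0])
E
python3 jars.py
```

```text
clock 24.55
position [ 0.5607 -0.0908  0.1452]
tool_rot [3.1412 0.0004 0.4005]
force [ 0.1577  0.2064 -0.145 ]
moment [ 0.0428  0.0271 -0.024 ]
grip_width 0.06001455421688101
finger_force 0.0
q7 [-0.4849  0.7021  0.8188  1.8593 -0.6604  0.876  -0.5091] tau7 -3.4883543103933334
net [0.6364, -0.0649, 0.0635] 0.97 cap px [263.9303 108.0108] [  26   42   41   39 1019] xy [ 0.6268 -0.0697]
net [0.4576, -0.1738, 0.0519] 0.95 cap px [313.5271 333.0426] [   0    0   90   90 2229] xy [ 0.4654 -0.1687]
net [0.5678, -0.0944, 0.0633] 0.82 cap px [266.4928 198.3126] [  23   29   48   48 1814] xy [ 0.5621 -0.0981]
[ 8  0  7  4 28] [0.6224 0.1086 0.062 ]
[134   3  14  16 195] [0.6502 0.0298 0.062 ]
[ 428   32   84   87 5453] [ 0.7012 -0.1918  0.062 ]
[  0  72   9  29 242] [0.5675 0.1052 0.062 ]
[55 89  7 12 84] [0.5765 0.0692 0.062 ]
[246  89  40  36 967] [ 0.6264 -0.0695  0.062 ]
[  0 102   8  19 126] [0.5498 0.1031 0.062 ]
[ 52 132   7   7  49] [0.5471 0.0656 0.062 ]
[ 244  175   47   47 1803] [ 0.5627 -0.0983  0.062 ]
[346 213   8   8  62] [ 0.5741 -0.1659  0.062 ]
net [0.5419 0.1651 0.067 ] 0.6 dark blob 191 [0.5438 0.1729] [67 65 61]
net [0.533  0.22   0.0656] 0.55 dark blob 202 [0.5369 0.2263] [65 61 58]
net [ 0.6243 -0.0722  0.0617] 0.54 dark blob 161 [ 0.6316 -0.0645] [62 59 54]
net [0.6119 0.1432 0.0345] 0.47 dark blob 5 [0.6318 0.1167] [148 151 145]
```

apply_moves(claw=[0.068, 0.068, 0.068, 0.068, 0.068, 0.068, 0.03, 0.03, 0.03, 0.03, 0.03, 0.03], xyz=[[-0.001, 0.003, 0], [0, 0, 0.022], [0, 0, 0.022], [0, 0, 0.022], [0, 0, 0.022], [0, 0, 0.022], [0, 0, 0], [0, 0, 0], [0, 0, 0], [0, 0, 0], [0, 0, 0], [0, 0, 0]], twist=[[0, 0, 0], [0, 0, 0], [0, 0, 0], [0, 0, 0], [0, 0, 0], [0, 0, 0], [0, 0, 0], [0, 0, 0], [0, 0, 0], [0, 0, 0], [0, 0, 0], [0, 0, 0]])

```text
clock: 25.95
position: [0.5614, -0.0941, 0.0359]
tool_rot: [3.141, -0.001, 0.403]
force: [0.4, 0.6, 6.5]
grip_width: 0.0404
finger_force: 30.9
```

```bash
python3 st.py; python3 - <<'E'
from plan import *
s=bot.observe(); capintool(.062)
E
```

```text
clock 25.95
position [ 0.5614 -0.0941  0.0359]
tool_rot [ 3.1411 -0.0009  0.403 ]
force [0.4484 0.6328 6.53  ]
moment [0.0985 0.0327 0.0077]
grip_width 0.04039114694207434
finger_force 30.889836684800684
q7 [-0.377   0.8423  0.6571  1.9029 -0.8078  0.6825 -0.3891] tau7 -0.0009936985225067474
cols 218 303 rows 235 314
cap in tool 0.002623612757493981 0.001748836301948819
```

apply_moves(claw=[0.03, 0.03, 0.03, 0.03, 0.03, 0.03, 0.03, 0.03, 0.03, 0.03, 0.03, 0.03, 0.03, 0.03, 0.03, 0.03, 0.03, 0.03, 0.03, 0.03], xyz=[[0, 0, -0.025], [0, 0, -0.025], [0, 0, -0.025], [0, 0, 0], [0, 0, 0], [0, 0, 0], [0, 0, 0], [0, 0, 0], [0, 0, 0], [0, 0, 0], [0, 0, 0], [0, 0, 0], [0.035, 0.002, 0], [0.035, 0.002, 0], [0.035, 0.002, 0], [0.035, 0.002, 0], [0.035, 0.002, 0], [0.035, 0.001, 0], [0, 0, 0], [0, 0, 0]], twist=[[0, 0, 0], [0, 0, 0], [0, 0, 0], [0, 0, -0.142], [0, 0, -0.142], [0, 0, -0.142], [0, 0, -0.142], [0, 0, -0.142], [0, 0, -0.142], [0, 0, -0.142], [0, 0, -0.142], [0, 0, -0.142], [0, 0, 0], [0, 0, 0], [0, 0, 0], [0, 0, 0], [0, 0, 0], [0, 0, 0], [0, 0, 0], [0, 0, 0]])

```text
clock: 28.0
position: [0.5487, 0.1164, 0.1103]
tool_rot: [-3.141, 0.0, 1.682]
force: [-0.0, -1.0, -1.1]
grip_width: 0.0399
finger_force: 30.9
```

```bash
python3 - <<'E'
from plan import *
s=bot.observe(); print(s['position'],s['tool_rot'],s['force'],s['grip_width'],s['clock'])
capintool(s['position'][2]+.026)
go([.5494,.1169,.0759])
E
```

```text
[0.5487 0.1164 0.1103] [-3.1415  0.0002  1.6824] [-0.0045 -0.9718 -1.1332] 0.039894321928092974 28.0
cols 218 303 rows 235 313
cap in tool 0.002746368090251539 0.000529545899823397
tool shift after twist z=-0.000: 0.0015289646245983423 0.0007588989014039628 0.034475018865097865
```

apply_moves(claw=[0.03, 0.03, 0.03, 0.03, 0.03, 0.03, 0.03, 0.03, 0.03, 0.03], xyz=[[0.0005, 0.0005, 0.017], [0, 0, 0.016], [0, 0, 0], [0, 0, 0.004], [0, 0, 0.004], [0, 0, 0.004], [0, 0, 0.005], [0, 0, 0.005], [0, 0, 0.004], [0, 0, 0]], twist=[[0, 0, 0], [0, 0, 0], [0, 0, 0], [0, 0, 0], [0, 0, 0], [0, 0, 0], [0, 0, 0], [0, 0, 0], [0, 0, 0], [0, 0, 0]])

```text
clock: 29.05
position: [0.55, 0.1194, 0.0524]
tool_rot: [3.14, -0.004, 1.683]
force: [-4.8, 14.9, 18.8]
grip_width: 0.04
finger_force: 44.0
```

apply_moves(claw=[0.03, 0.03, 0.03, 0.03, 0.03], xyz=[[0.002, 0, 0], [0.002, 0, 0], [0, 0, 0], [0, 0, 0], [0, 0, 0]], twist=[[0, 0, 0], [0, 0, 0], [0, 0, 0], [0, 0, 0], [0, 0, 0]])

```text
clock: 29.55
position: [0.5497, 0.1206, 0.0523]
tool_rot: [3.14, -0.001, 1.681]
force: [-2.1, 1.8, 10.6]
grip_width: 0.0401
finger_force: 43.5
```

apply_moves(claw=[0.03, 0.03, 0.03, 0.03, 0.03], xyz=[[0, 0, 0.002], [0, 0, 0.002], [0, 0, 0.002], [0, 0, 0], [0, 0, 0]], twist=[[0, 0, 0], [0, 0, 0], [0, 0, 0], [0, 0, 0], [0, 0, 0]])

```text
clock: 30.05
position: [0.5497, 0.1221, 0.0465]
tool_rot: [3.14, -0.002, 1.682]
force: [-2.6, 9.6, 15.2]
grip_width: 0.0405
finger_force: 41.4
```

apply_moves(claw=[0.03, 0.03, 0.03, 0.03, 0.03, 0.06, 0.06, 0.06, 0.06], xyz=[[0.002, 0, 0], [0, 0, 0.002], [0, 0, 0.002], [0, 0, 0], [0, 0, 0], [0, 0, 0], [0, 0, 0], [0, 0, 0], [0, 0, 0]], twist=[[0, 0, 0], [0, 0, 0], [0, 0, 0], [0, 0, 0], [0, 0, 0], [0, 0, 0], [0, 0, 0], [0, 0, 0], [0, 0, 0]])

```text
clock: 30.95
position: [0.5486, 0.1224, 0.0413]
tool_rot: [-3.142, -0.0, 1.681]
force: [-0.4, 0.0, 0.0]
grip_width: 0.06
finger_force: 0.0
```

```bash
python3 st.py; python3 - <<'E'
from plan import *
s=bot.observe()
f=save('wrist','w8.png')
g=f['img'][180:340,200:320].astype(int); m=(g.max(2)<62).astype(np.uint8)
print([(r+180,''.join('#' if v else '.' for v in m[r][::3])) for r in range(0,160,10)])
E
```

```text
clock 30.95
position [0.5486 0.1224 0.0413]
tool_rot [-3.1415 -0.      1.6809]
force [-0.4165  0.0294  0.0255]
moment [-0.0214 -0.0639  0.0036]
grip_width 0.06003808093182124
finger_force 0.0
q7 [-0.5878  0.7388  0.3769  1.9108 -0.4698  0.5794  0.2087] tau7 0.0007500194624299183
[(180, '....#############.......................'), (190, '......###########.............#.........'), (200, '..........##########....................'), (210, '...............#.#####..................'), (220, '............###############.###.........'), (230, '.........#################.#####.#......'), (240, '......##############################....'), (250, '#.....###############################...'), (260, '#.....###############################...'), (270, '#.....###############################...'), (280, '........###########################.....'), (290, '...........#####################........'), (300, '................############............'), (310, '........................................'), (320, '........................................'), (330, '........................................')]
```

apply_moves(claw=[0.06, 0.06, 0.06, 0.06, 0.06, 0.06, 0.06, 0.06, 0.06, 0.06], xyz=[[0, 0, -0.03], [0, 0, -0.03], [0, 0, -0.04], [-0.039, 0.012, 0], [-0.039, 0.012, 0], [-0.039, 0.012, 0], [-0.039, 0.013, 0], [-0.039, 0.013, 0], [0, 0, 0], [0, 0, 0]], twist=[[0, 0, 0], [0, 0, 0], [0, 0, 0], [0, 0, 0], [0, 0, 0], [0, 0, 0], [0, 0, 0], [0, 0, 0], [0, 0, 0], [0, 0, 0]])

```text
clock: 32.0
position: [0.6315, -0.0657, 0.1409]
tool_rot: [-3.141, 0.0, 1.679]
force: [-0.5, 0.3, 0.2]
grip_width: 0.0599
finger_force: 0.0
```

```bash
python3 jars.py; python3 - <<'E'
from plan import *
s=bot.observe(); print(s['position'],s['tool_rot'],s['clock'])
f=wjars()
cv2.imwrite('pics/w9.png',f['img'][:,:,::-1])
E
```

```text
net [0.5473 0.1245 0.0672] 0.88 dark blob 184 [0.5489 0.1395] [49 45 41]
net [0.53   0.2194 0.0655] 0.6 dark blob 186 [0.5364 0.2266] [67 63 59]
net [0.5402 0.1665 0.0689] 0.51 dark blob 312 [0.5455 0.1653] [61 58 56]
[ 0.6314 -0.0636  0.141 ] [-3.1411 -0.0006  1.6817] 32.1
net [0.6341, -0.061, 0.0652] 0.82 cap px [260.6197 203.2794] [  19   29   48   48 1804] xy [ 0.6332 -0.0688]
net [0.455, -0.1717, 0.0514] 0.59 cap px [ 80.9819 316.7578] [ 50  56  40  34 830] xy [ 0.4814 -0.1902]
```

View pics/w9.png

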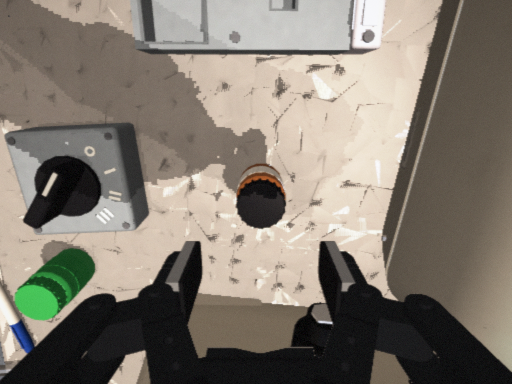

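Jar D is at (260,203), centred between the fingers. The selector in the upper left still points at the ring.

apply_moves(claw=[0.06, 0.06, 0.06, 0.06, 0.06, 0.06, 0.06, 0.03, 0.03, 0.03, 0.03, 0.03], xyz=[[-0.004, 0.001, 0.01], [0, 0, 0.02], [0, 0, 0.02], [0, 0, 0.02], [0, 0, 0.02], [0, 0, 0.016], [0, 0, 0], [0, 0, 0], [0, 0, 0], [0, 0, 0], [0, 0, 0], [0, 0, 0]], twist=[[0, 0, 0], [0, 0, 0], [0, 0, 0], [0, 0, 0], [0, 0, 0], [0, 0, 0], [0, 0, 0], [0, 0, 0], [0, 0, 0], [0, 0, 0], [0, 0, 0], [0, 0, 0]], force=30)

```text
clock: 33.4
position: [0.6336, -0.0686, 0.036]
tool_rot: [3.141, 0.0, 1.681]
force: [-1.2, -0.7, 7.1]
grip_width: 0.0401
finger_force: 31.1
```

```bash
python3 st.py; python3 - <<'E'
from plan import *
s=bot.observe(); capintool(.062); go([.5552,.067])
E
```

```text
clock 33.4
position [ 0.6336 -0.0686  0.036 ]
tool_rot [3.1405 0.0001 1.6808]
force [-1.2309 -0.6891  7.1414]
moment [ 0.0425  0.1841 -0.0121]
grip_width 0.040140904643660005
finger_force 31.14060159365181
q7 [-0.2337  0.832   0.3861  1.7058 -0.4514  0.6922  0.5005] tau7 -0.004227315948810428
cols 218 303 rows 234 312
cap in tool 0.00216677636695378 0.0005334360698152265
tool shift after twist z=-0.000: 0.14339333744238564 -0.06299287440975467
```

```bash
python3 - <<'E'
from plan import *
f=bot.grab_frame('top'); 
px=proj(f,[[.5382,.2238,.068],[.5439,.1711,.068],[.5497,.1184,.068],[.5554,.0657,.068]]); print(px)
g=f['img'].max(2)
x0,x1=int(px[:,0].min())-12,int(px[:,0].max())+13; y0,y1=int(px[:,1].min())-12,int(px[:,1].max())+13
print(x0,y0)
for r in range(y0,y1): print(''.join('#' if v<60 else '+' if v<85 else '-' if v<110 else '.' for v in g[r,x0:x1]))
E
```

```text
[[214.9477 188.2473]
 [235.6516 185.9532]
 [256.3374 183.6219]
 [277.005  181.3318]]
202 169
........................................................................................
........................................................................................
........................................................................................
........................................................................................
...............................................................................---......
......................................................................------------......
.................................................................-----------------......
............................................------.......-----...-----------------......
..........................................--++##++--......----...----...........--......
.................................--------++#######++-.......--...................--.....
.........................-----++++++----+##########++-.......-...................--.....
...............------...--++
[... 1140 characters left out ...]
+++++++++---..-++++++++++-------------------..............................---
.....-+++++++++++++----..-----++-----------------..........................-------------
......++++++++++++-----...------------......----....................--------------------
......-----++++++-----....--------............................--------------------------
......--------------..........---.....................-----....-------------........----
......------------.............--...........-----.....-----..........................---
..........------.............................----....................................---
............----.....................................................................---
```

The top view shows jar C's cap at about column 248, where pocket 2 should put it at 256, so C is not seated. I'll lift D to just above pocket 3 and look from there.

apply_moves(claw=[0.03, 0.03, 0.03, 0.03, 0.03, 0.03, 0.03, 0.03, 0.03, 0.03, 0.03], xyz=[[0, 0, -0.025], [0, 0, -0.035], [0, 0, -0.035], [0, 0, -0.035], [0, 0, -0.035], [0.036, -0.016, 0], [0.036, -0.016, 0], [0.036, -0.016, 0], [0.036, -0.015, 0], [0, 0, 0], [0, 0, 0]], twist=[[0, 0, 0], [0, 0, 0], [0, 0, 0], [0, 0, 0], [0, 0, 0], [0, 0, 0], [0, 0, 0], [0, 0, 0], [0, 0, 0], [0, 0, 0], [0, 0, 0]])

```text
clock: 34.6
position: [0.5545, 0.0685, 0.2006]
tool_rot: [3.141, -0.0, 1.683]
force: [-0.2, -1.3, -1.7]
grip_width: 0.0404
finger_force: 31.1
```

```bash
python3 st.py; python3 - <<'E'
from plan import *
import pickle
w=bot.grab_frame('wrist'); t=bot.grab_frame('top'); s=bot.grab_frame('scene')
pickle.dump((w,t,s),open('m1.pkl','wb'))
a=w['img'][0:300,100:500]; a=cv2.resize(a,(480,360))
b=cv2.resize(t['img'][160:215,195:300],(480,240) ,interpolation=cv2.INTER_CUBIC)
u=proj(s,[[.549,.13,.05]])[0].astype(int); print(u)
c=cv2.resize(s['img'][u[1]-60:u[1]+60,u[0]-40:u[0]+40][:,:],(320,480),interpolation=cv2.INTER_CUBIC)
d=cv2.imread('pics/w8.png')[:,:,::-1][150:320,180:400]; d=cv2.resize(d,(320,120)) 
M=np.hstack([np.vstack([a,b]),np.vstack([c,d])]); cv2.imwrite('pics/m1.png',M[:,:,::-1]); print(M.shape)
E
```

```text
clock 34.6
position [0.5545 0.0685 0.2006]
tool_rot [ 3.1412 -0.0003  1.6826]
force [-0.1972 -1.2681 -1.676 ]
moment [-0.0797 -0.0082  0.0043]
grip_width 0.040381287458986524
finger_force 31.080930390162393
q7 [-0.6013  0.5046  0.523   1.8295 -0.3163  0.8903  0.1808] tau7 -0.2829729113727808
[248 197]
(600, 800, 3)
```

View pics/m1.png

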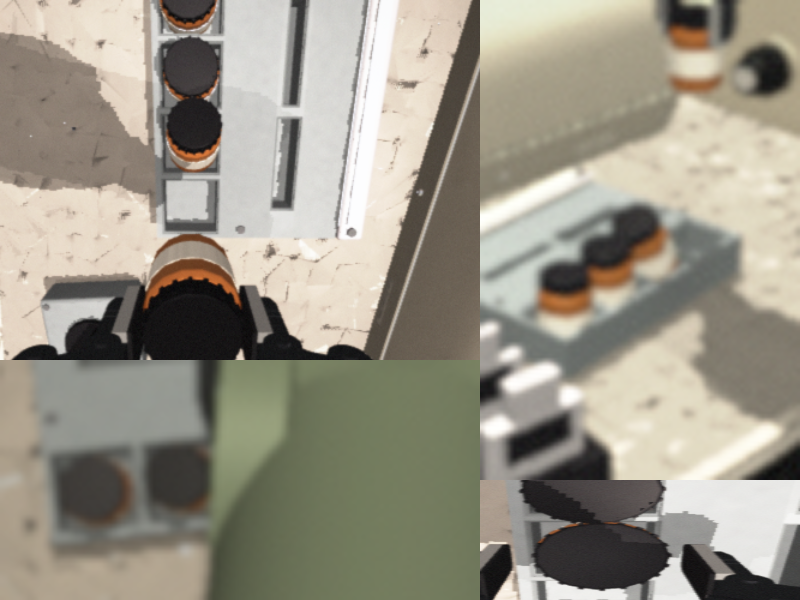

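Jar C is leaning toward +y against jar B, with its base at pocket 2. Pocket 3 is clear, and D is held with its bottom near (190,240). I'll measure pocket 3 and D in this same picture.

```bash
python3 - <<'E'
from plan import *
import pickle
w,t,s=pickle.load(open('m1.pkl','rb')); p=np.array([.5545,.0685]); y=1.6826; z=.2006
ex=np.array([np.cos(y),np.sin(y)]); ey=np.array([np.sin(y),-np.cos(y)])
def T(px,zz):
    a=unproj(w,np.array(px)/1.2+[100,0],zz)[:,:2]; b=a-p; return np.c_[a,b@ex,b@ey]
print('p3 corners',T([[167,179],[217,179],[165,233],[217,233]],.034))
print('p0-p1 wall / p1-p2 ...', T([[190,36],[190,176]],.034))
b=z-.036
print('cap',T([[193,282],[193,360]],b+.062), 'bottom far edge',T([[193,236]],b))
print('C cap top/bot',T([[194,97],[194,154],[167,125],[221,125]],.075),'C base low edge',T([[194,171]],.034))
print('B cap',T([[191,38],[191,98]],.068))
im=w['img']
# rows along column of image centre for p3
for c in (250,260,268): print(c,[int(v) for v in im[140:215,c].mean(1)])
print([int(v) for v in im[172,225:295].mean(1)])
E
```

```text
p3 corners [[ 0.5314  0.0872  0.0211 -0.0208]
 [ 0.5739  0.092   0.0211  0.0219]
 [ 0.5341  0.0383 -0.0277 -0.0237]
 [ 0.5804  0.0435 -0.0277  0.023 ]]
p0-p1 wall / p1-p2 ... [[ 0.5389  0.1983  0.1307 -0.0011]
 [ 0.5507  0.0919  0.0237 -0.0012]]
cap [[ 0.5528  0.0894  0.021   0.0007]
 [ 0.5566  0.0564 -0.0123  0.0007]] bottom far edge [[0.5536 0.0847 0.0162 0.0009]]
C cap top/bot [[ 0.5467  0.1544  0.0862  0.0018]
 [ 0.5511  0.1157  0.0473  0.0019]
 [ 0.5298  0.1337  0.0675 -0.0172]
 [ 0.5678  0.138   0.0675  0.021 ]] C base low edge [[0.5536 0.0966 0.028  0.0022]]
B cap [[ 0.5404  0.1917  0.124  -0.0002]
 [ 0.5447  0.1536  0.0857 -0.0003]]
250 [63, 70, 75, 84, 108, 111, 116, 119, 119, 109, 151, 203, 204, 205, 205, 204, 205, 207, 209, 209, 207, 202, 203, 204, 208, 208, 208, 205, 206, 205, 205, 201, 202, 203, 206, 206, 204, 211, 208, 208, 208, 206, 181, 130, 120, 100, 77, 74, 76, 75, 74, 77, 110, 156, 141, 134, 80, 69, 67, 64, 67, 85, 146, 151, 153, 149, 150, 151, 152, 150, 153, 153, 152, 154, 158]
260 [192, 131, 83, 103, 149, 160, 185, 200, 198, 158, 166, 203, 203, 204, 205, 207, 205
[... 293 characters left out ...]
 72, 88, 154, 155, 189, 200, 196, 153, 166, 200, 203, 204, 206, 209, 209, 210, 208, 208, 207, 205, 206, 205, 205, 206, 208, 207, 205, 205, 206, 206, 206, 207, 206, 208, 209, 204, 208, 210, 209, 209, 200, 135, 119, 108, 77, 76, 75, 75, 75, 74, 92, 153, 151, 166, 104, 68, 64, 67, 66, 88, 138, 144, 145, 142, 146, 144, 146, 147, 147, 147, 148, 147, 150]
[136, 126, 124, 124, 128, 135, 147, 189, 194, 194, 174, 144, 107, 132, 191, 206, 211, 205, 208, 208, 207, 206, 206, 205, 203, 202, 202, 202, 201, 206, 209, 205, 207, 204, 206, 207, 208, 209, 204, 206, 206, 207, 205, 206, 207, 207, 199, 156, 123, 121, 119, 124, 116, 106, 80, 97, 133, 170, 199, 205, 208, 203, 201, 203, 205, 208, 205, 208, 207, 205]
```

D's geometry suggests a jar gripped off-centre swings slightly, base toward −y. That explains C, so I'll insert D with its base centred, carefully.

apply_moves(claw=[0.03, 0.03, 0.03, 0.03, 0.03, 0.03, 0.03, 0.03, 0.03, 0.03, 0.03], xyz=[[0.001, 0, 0.03], [0, 0, 0.03], [0, 0, 0.03], [0, 0, 0.03], [0, 0, 0.008], [0, 0, 0], [0, 0, 0.003], [0, 0, 0.003], [0, 0, 0.003], [0, 0, 0], [0, 0, 0]], twist=[[0, 0, 0], [0, 0, 0], [0, 0, 0], [0, 0, 0], [0, 0, 0], [0, 0, 0], [0, 0, 0], [0, 0, 0], [0, 0, 0], [0, 0, 0], [0, 0, 0]])

```text
clock: 35.85
position: [0.5547, 0.0687, 0.0635]
tool_rot: [3.141, -0.0, 1.681]
force: [-0.1, -0.0, -2.1]
grip_width: 0.0398
finger_force: 31.1
```

apply_moves(claw=[0.03, 0.03, 0.03, 0.03, 0.03, 0.03, 0.03], xyz=[[0, 0, 0.004], [0, 0, 0.004], [0, 0, 0.004], [0, 0, 0.004], [0, 0, 0.003], [0, 0, 0], [0, 0, 0]], twist=[[0, 0, 0], [0, 0, 0], [0, 0, 0], [0, 0, 0], [0, 0, 0], [0, 0, 0], [0, 0, 0]])

```text
clock: 36.55
position: [0.5546, 0.0686, 0.0443]
tool_rot: [-3.142, 0.0, 1.681]
force: [-0.7, -0.4, -0.9]
grip_width: 0.0398
finger_force: 31.1
```

apply_moves(claw=[0.06, 0.06, 0.06, 0.06, 0.06, 0.06, 0.06, 0.06, 0.06, 0.06, 0.06, 0.06, 0.06, 0.06, 0.03, 0.03, 0.03, 0.03], xyz=[[0, 0, 0], [0, 0, 0], [0, 0, 0], [0, 0, -0.03], [0, 0, -0.03], [0, 0, -0.02], [0.021, 0.001, 0], [0.021, 0.001, 0], [0.021, 0, 0], [0, 0, 0.02], [0, 0, 0.02], [0, 0, 0.02], [0, 0, 0.016], [0, 0, 0], [0, 0, 0], [0, 0, 0], [0, 0, 0], [0, 0, 0]], twist=[[0, 0, 0], [0, 0, 0], [0, 0, 0], [0, 0, 0], [0, 0, 0], [0, 0, 0], [0, 0, 0], [0, 0, 0], [0, 0, 0], [0, 0, 0], [0, 0, 0], [0, 0, 0], [0, 0, 0], [0, 0, 0], [0, 0, 0], [0, 0, 0], [0, 0, 0], [0, 0, 0]], force=25)

```text
clock: 38.35
position: [0.5491, 0.1313, 0.0493]
tool_rot: [-3.141, -0.0, 1.681]
force: [-5.9, -2.2, 4.5]
grip_width: 0.0402
finger_force: 24.7
```

```bash
python3 st.py; python3 - <<'E'
from plan import *
f=bot.grab_frame('wrist')
g=f['img'].max(2)[160:330,200:325]
for r in range(0,170,6): print(160+r,''.join('#' if v<62 else '+' if v<100 else '.' for v in g[r,::2]))
E
```

```text
clock 38.35
position [0.5491 0.1313 0.0493]
tool_rot [-3.1407 -0.0003  1.6806]
force [-5.8875 -2.229   4.5203]
moment [-0.4332  1.5034 -0.0684]
grip_width 0.04023446497394004
finger_force 24.707271333318204
q7 [-0.6091  0.7295  0.3876  1.9021 -0.4636  0.5998  0.1877] tau7 0.0514323846437037
160 ......++#########++++++++++++++++++++++++++++++#+..............
166 .....###############++++++++++++++++++++++++++++#..............
172 .....+################++++++++++++++++++++++++++++.............
178 .....####################++++++++++++++++++++++++#+............
184 .....+##################++++++++++++++++++++++++++.............
190 ......#####################+++++++++++++++++++++##.............
196 ......#######################++++++++++++++++++++..............
202 .......++######################+++++++++++++++#+...............
208 ..........#######################+++++++++++...................
214 ..............+##################+++++++++.....................
220 ........+++.........+###############..........++...............
226 ........+++..........+#################+......++........
[... 463 characters left out ...]
##############......
274 ...######################################################+.....
280 ...#######################################################...+#
286 #++#######..#####################################..#######++###
292 #########....+#################################.....###########
298 ########+.++.....############################+......+##########
304 ########..+++........+#################+....++.......##########
310 #######...+++.................++.............+........#########
316 ###+##+...+#+................................+........##+######
322 ###+......++.............................................######
328 ####......++...............+.............................######
```

apply_moves(claw=[0.03, 0.03, 0.03, 0.03, 0.03, 0.03, 0.03, 0.03, 0.03, 0.03], xyz=[[0, 0, -0.01], [0, 0, -0.02], [0, 0, -0.02], [0, 0, -0.03], [0, -0.026, 0], [0, -0.026, 0], [0, -0.026, 0], [0, -0.026, 0], [0, 0, 0], [0, 0, 0]], twist=[[0, 0, 0], [0, 0, 0], [0, 0, 0], [0, 0, 0], [0, 0, 0], [0, 0, 0], [0, 0, 0], [0, 0, 0], [0, 0, 0], [0, 0, 0]], force=30)

```text
clock: 39.4
position: [0.4469, 0.1205, 0.1295]
tool_rot: [3.14, -0.001, 1.681]
force: [0.5, 0.3, -0.9]
grip_width: 0.0403
finger_force: 30.8
```

```bash
python3 st.py; python3 jars.py; python3 - <<'E'
from plan import *
f=bot.grab_frame('wrist')
a=f['img'].astype(int)
for r in range(140,330,6): print(r,''.join('#' if a[r,c].max()<62 else 'o' if a[r,c,0]-a[r,c,2]>70 else 'w' if a[r,c].min()>120 else '.' for c in range(200,325,2)))
E
```

```text
clock 39.4
position [0.4469 0.1205 0.1295]
tool_rot [ 3.1396 -0.0012  1.6811]
force [ 0.5184  0.3461 -0.9012]
moment [-0.0186  0.0224  0.0441]
grip_width 0.04029082796621796
finger_force 30.789500889368355
q7 [-0.7643  0.475   0.488   2.1276 -0.3794  0.6197  0.1004] tau7 -0.058280633529648185
net [0.5484 0.0648 0.0687] 0.78 dark blob 181 [0.5559 0.0699] [68 65 61]
net [0.5329 0.2183 0.0656] 0.56 dark blob 215 [0.5361 0.2258] [63 60 57]
net [0.5414 0.1665 0.0657] 0.54 dark blob 196 [0.5439 0.173 ] [66 63 60]
net [ 0.4487 -0.1729  0.0602] 0.54 dark blob 46 [ 0.4484 -0.1534] [ 57 168  71]
140 wwwwwwwwwwwwwwwwwwwwwwww..wwwwwwwwwwwwwwwwwwwwwwwwwwwwwwwwwwwww
146 wwwwwwwwwwwwwwwww.wwwwwwwwwwwwwwwwwwwwwwwwwwwwwwwwwwwwwwwwwwwww
152 wwwwwwwwww.wwww..wwwwwwwwwwwwwwwwwwwwwwwwwwwwwwwwwwwwwwwwwwwwww
158 wwwwwwwwwww..wwwwwwwwwwwwwwwwwwwwwwwwwwwwwwwwwwwwwwwwwwwwwwwwww
164 wwwwwwwwwwwwwwwwwwwwww.wwwwwwwwwwwwwwwwwwwwwwwwwwwwwwwwwwwwwwww
170 wwwwwwwwwwwwwwwwwwwwwwwwwwwwwwwwwwwwwwwwwwwwwwwwwwwwwwwwwwwwwww
176 ..wwwwwwwwwww.wwwwww.wwwwwwwwwwwwwwwwwwwwwwwwwwwwwwwwwwwwwwwwww
182 wwwwwwwwwwwwwwwwwwwwwwwwww.
[... 968 characters left out ...]
#############......#
272 ....#####################################################......
278 www######################################################.wwww.
284 #ww.######ww#####################################..######.ww###
290 #########www.####################################ww.###########
296 #########wwwwwww#############################.wwwwww###########
302 ########wwwwwwwwww..#####################.wwwwwwwwwww##########
308 #######.wwwwwwwwwwwwwww..ww.####.wwww.wwwwwwwwwwwwwww##########
314 #######.wwwwwwwwwwwwwwwwww...www...................ww.#########
320 ####.#.wwww..........................................w.#w######
326 ####wwwwww...........................................wwww######
```

apply_moves(claw=[0.03, 0.03, 0.03, 0.03, 0.03, 0.03, 0.03, 0.03, 0.03], xyz=[[0, 0, 0.02], [0, 0, 0.02], [0, 0, 0.015], [0, 0, 0.005], [0, 0, 0.005], [0, 0, 0.004], [0, 0, 0.004], [0, 0, 0], [0, 0, 0]], twist=[[0, 0, 0], [0, 0, 0], [0, 0, 0], [0, 0, 0], [0, 0, 0], [0, 0, 0], [0, 0, 0], [0, 0, 0], [0, 0, 0]])

```text
clock: 40.45
position: [0.4464, 0.1201, 0.0555]
tool_rot: [3.141, -0.0, 1.681]
force: [-0.6, 0.0, -0.5]
grip_width: 0.0405
finger_force: 30.8
```

apply_moves(claw=[0.03, 0.03, 0.03, 0.03, 0.03, 0.03], xyz=[[0, 0, 0.003], [0, 0, 0.003], [0, 0, 0.003], [0, 0, 0.003], [0, 0, 0], [0, 0, 0]], twist=[[0, 0, 0], [0, 0, 0], [0, 0, 0], [0, 0, 0], [0, 0, 0], [0, 0, 0]])

```text
clock: 41.05
position: [0.4463, 0.12, 0.0432]
tool_rot: [-3.141, 0.0, 1.681]
force: [-0.1, 0.4, -1.4]
grip_width: 0.0407
finger_force: 30.8
```

apply_moves(claw=[0.03, 0.03, 0.03, 0.03, 0.03], xyz=[[0, 0, 0.003], [0, 0, 0.003], [0, 0, 0.003], [0, 0, 0], [0, 0, 0]], twist=[[0, 0, 0], [0, 0, 0], [0, 0, 0], [0, 0, 0], [0, 0, 0]])

```text
clock: 41.55
position: [0.4478, 0.1202, 0.0353]
tool_rot: [3.138, -0.001, 1.68]
force: [-1.3, -0.8, 32.0]
grip_width: 0.0404
finger_force: 37.7
```

apply_moves(claw=[0.03, 0.07, 0.07, 0.07, 0.07, 0.07, 0.07, 0.07, 0.07, 0.07], xyz=[[0, 0, -0.002], [0, 0, 0], [0, 0, 0], [0, 0, 0], [0, 0, -0.02], [0, 0, -0.03], [0, 0, -0.03], [0, 0, -0.02], [0, 0, 0], [0, 0, 0]], twist=[[0, 0, 0], [0, 0, 0], [0, 0, 0], [0, 0, 0], [0, 0, 0], [0, 0, 0], [0, 0, 0], [0, 0, 0], [0, 0, 0], [0, 0, 0]])

```text
clock: 42.55
position: [0.4462, 0.1203, 0.1362]
tool_rot: [3.141, -0.0, 1.681]
force: [0.1, 0.5, -1.0]
grip_width: 0.0699
finger_force: 0.0
```

```bash
python3 - <<'E'
from plan import *
s=bot.observe(); print(s['position'],s['tool_rot'],s['clock'])
f=bot.grab_frame('wrist')
a=f['img'].astype(int)
for r in range(150,260,4): print(r,''.join('#' if a[r,c].max()<62 else 'o' if a[r,c,0]-a[r,c,2]>70 else 'w' if a[r,c].min()>110 else '.' for c in range(210,315,2)))
m=cv2.morphologyEx((a.max(2)<60).astype(np.uint8)[140:260,205:320],cv2.MORPH_OPEN,np.ones((7,7)))
n,l,st,c=cv2.connectedComponentsWithStats(m)
for k in range(1,n):
    ctr=st[k,:2]+st[k,2:4]/2+[205,140]; w=unproj(f,ctr,.062)[0]; print(st[k],w); go(w[:2])
E
```

```text
[0.4462 0.1203 0.1362] [ 3.1413 -0.0003  1.6813] 42.55
150 wwwwwwwwwwwwwwwwwwwwwwwwwwwwwwwwwwwwwwwwwwwwwwwwwwwww
154 wwwwwww....wwwwwwwwwwwwwwwwwwwwwwwwwwwwwwwwwwwwwwwwww
158 wwwwwwwwwwwwwwwwwwwwwwwwwwwwwwwwwwwwwwwwwwwwwwwwwwwww
162 wwwwwwwwwwwwwwwwwwwwwwwwwwwwwwwwwwwwwwwwwwwwwwwwwwwww
166 wwwwwwwwwwwwwwwwwwwwwwwwwwwwwwwwwwwwwwwwwwwwwwwwwwwww
170 wwwwwwwwwwwwwwwwwwwwwwwwwwwwwwwwwwwwwwwwwwwwwwwwwwwww
174 wwwwwwwwwwwwwwwwwwwwwwwwwwwwwwwwwwwwwwwwwwwwwwwwwwwww
178 wwwwwwwwwwwwwwwwwwwwwww.....wwwwwwwwwwwwwwwwwwwwwwwww
182 wwwwwwwwwwwwwwwwww....wwwwww...wwwwwwwwwwwwwwwwwwwwww
186 wwwwwwwwwwwwwwww..wwwwwwwwwwwwww.wwwwwwwwwwwwwwwwwwww
190 wwwwwwwwwwwwwww.wwwww.oooooo.wwwww.wwwwwwwwwwwwwwwwww
194 wwwwwwwwwwwwwwwww.oooooooooooooo.wwwwwwwwwwwwwwwwwwww
198 wwwwwwwwwwwwwww.ooooo######.#ooooowwwwwwwwwwwwwwwwwww
202 wwwwwwwwwwwwww.oo.###############ooowwwwwwwwwwwwwwwww
206 wwwwwwwwwwwww.o####################owwwwwwwwwwwwwwwww
210 wwwwwwwwwwwwwo.####################.owwwwwwwwwwwwwwww
214 wwwwwwwwwwwww##################.#####wwwwwwwwwwwwwwww
218 wwwwwwwwwwwww########################wwwwwwwwwwwwwwww
222 wwwwwwwwwwwww########################.wwwwwwwwwwwwwww
226 wwwwwww.wwwww.######################.wwwwwwwwwwwwwwww
230 wwwwwwwwwwwww.#######################wwwwwwwwwwwwwwww
234 wwwwwwwwwwwwwww####################wwwwwwwwwwwwwwwwww
238 wwwwwwwwwwwwwwww.################.wwwwwwwwwwwwwwwwwww
242 wwwwwwwwwwwwwwwwww.############.wwwwwwwwwwwwwwwwwwwww
246 wwwwwwwwwwwwwwwwwwwwwwwwwwwwwwwwwwwwwwwwwwwwwwwwwwwww
250 wwwwwwwwwwwwwwwwwwwwwwwwwwwwwwwwwwwwwwwwwwwwwwwwwwwww
254 wwwwwwwwwwwwwwwwwwwwwwwwwwwwwwwwwwwwwwwwwwwwwwwwwwwww
258 wwwwwwwwwwwwwwwwwwwwwwwwwwwwwwwwwwwwwwwwwwwwwwwwwwwww
[  31   58   47   47 1578] [0.4483 0.1024 0.062 ]
tool shift after twist z=-0.000: -0.017915090085930927 0.0003253159902284472
```

Jar C stands upright on the table again; regripping it centred and carrying it to pocket 2.

apply_moves(claw=[0.06, 0.06, 0.06, 0.06, 0.06, 0.06, 0.06, 0.03, 0.03, 0.03, 0.03, 0.03, 0.03, 0.03, 0.03, 0.03, 0.03, 0.03, 0.03, 0.03], xyz=[[-0.0175, 0, 0], [0, 0, 0.02], [0, 0, 0.02], [0, 0, 0.02], [0, 0, 0.02], [0, 0, 0.021], [0, 0, 0], [0, 0, 0], [0, 0, 0], [0, 0, 0], [0, 0, 0], [0, 0, -0.025], [0, 0, -0.025], [0, 0, -0.03], [0.0015, 0.0255, 0], [0.0015, 0.0255, 0], [0.0015, 0.0255, 0], [0.0015, 0.0255, 0], [0, 0, 0], [0, 0, 0]], twist=[[0, 0, 0], [0, 0, 0], [0, 0, 0], [0, 0, 0], [0, 0, 0], [0, 0, 0], [0, 0, 0], [0, 0, 0], [0, 0, 0], [0, 0, 0], [0, 0, 0], [0, 0, 0], [0, 0, 0], [0, 0, 0], [0, 0, 0], [0, 0, 0], [0, 0, 0], [0, 0, 0], [0, 0, 0], [0, 0, 0]], force=35)

```text
clock: 44.6
position: [0.5488, 0.1197, 0.1153]
tool_rot: [-3.141, 0.0, 1.681]
force: [-0.4, 0.0, -1.1]
grip_width: 0.0397
finger_force: 35.8
```

```bash
python3 - <<'E'
from plan import *
s=bot.observe(); print(s['position'],s['tool_rot'],s['force'],s['grip_width'],s['clock'])
capintool(s['position'][2]+.026); go([.5491,.1204,.0635])
E
```

```text
[0.5488 0.1197 0.1153] [-3.1414  0.0002  1.6807] [-0.4134  0.0188 -1.0992] 0.039716721409702845 44.6
cols 218 303 rows 235 313
cap in tool 0.001609755848498459 0.0009817556550354453
tool shift after twist z=-0.000: 0.0005937881004048189 0.0007608636095886628 0.05182911289034575
```

apply_moves(claw=[0.03, 0.03, 0.03, 0.03, 0.03, 0.03, 0.03, 0.03, 0.03], xyz=[[0.001, 0.0005, 0.02], [0, 0, 0.02], [0, 0, 0], [0, 0, 0.003], [0, 0, 0.003], [0, 0, 0.003], [0, 0, 0.003], [0, 0, 0], [0, 0, 0]], twist=[[0, 0, 0], [0, 0, 0], [0, 0, 0], [0, 0, 0], [0, 0, 0], [0, 0, 0], [0, 0, 0], [0, 0, 0], [0, 0, 0]])

```text
clock: 45.55
position: [0.5493, 0.1209, 0.0634]
tool_rot: [3.142, 0.0, 1.681]
force: [-0.1, 0.6, -0.4]
grip_width: 0.0398
finger_force: 35.8
```

apply_moves(claw=[0.03, 0.03, 0.03, 0.03, 0.03, 0.06, 0.06, 0.06, 0.06, 0.06, 0.06, 0.06], xyz=[[0, 0, 0.005], [0, 0, 0.005], [0, 0, 0.005], [0, 0, 0.005], [0, 0, 0], [0, 0, 0], [0, 0, 0], [0, 0, 0], [0, 0, -0.03], [0, 0, -0.03], [0, 0, -0.03], [0, 0, -0.03]], twist=[[0, 0, 0], [0, 0, 0], [0, 0, 0], [0, 0, 0], [0, 0, 0], [0, 0, 0], [0, 0, 0], [0, 0, 0], [0, 0, 0], [0, 0, 0], [0, 0, 0], [0, 0, 0]])

```text
clock: 46.75
position: [0.5492, 0.1208, 0.1647]
tool_rot: [3.141, -0.0, 1.681]
force: [-0.2, 0.3, 0.6]
grip_width: 0.0602
finger_force: 0.0
```

apply_moves(claw=[0.05, 0.05, 0.05, 0.05, 0.05, 0.05, 0.05, 0.05, 0.05, 0.05], xyz=[[0.041, -0.012, -0.005], [0.041, -0.012, -0.005], [0.041, -0.012, 0], [0.041, -0.012, 0], [0.041, -0.012, 0], [0.041, -0.012, 0], [0, 0, 0], [0, 0, 0], [0, 0, 0], [0, 0, 0]], twist=[[0, 0, 0], [0, 0, 0], [0, 0, 0], [0, 0, 0], [0, 0, 0], [0, 0, 0], [0, 0, 0.095], [0, 0, 0.095], [0, 0, 0], [0, 0, 0]])

```text
clock: 47.75
position: [0.4508, 0.3574, 0.1734]
tool_rot: [3.141, 0.0, 1.494]
force: [-0.0, -0.1, 0.5]
grip_width: 0.0503
finger_force: 0.0
```

```bash
python3 st.py; python3 jars.py; python3 - <<'E'
from plan import *
import pickle
f=bot.grab_frame('wrist'); pickle.dump(f,open('w10.pkl','wb')); cv2.imwrite('pics/w10.png',f['img'][:,:,::-1])
for q in ['plate_thin','plate_thick','holder']: print(q,[(np.round(d['position'],4),round(d['score'],2)) for d in bot.find_in('wrist',q)])
# bright blobs (plate tops)
g=f['img'].astype(int)
c=proj(f,[[.4465,.3535,.09]])[0]; print(c)
for z in (.03,): 
  R=np.array([[np.cos(-.08),-np.sin(-.08)],[np.sin(-.08),np.cos(-.08)]])
  pts=[np.r_[R@np.array([sx*.055,sy*.046])+[.4465,.3535],z] for sx in(-1,1) for sy in (-1,1)]; print(proj(f,pts))
a=g; 
for r in range(0,250,5): print('%3d'%r,''.join('W' if a[r,c].min()>215 else 'w' if a[r,c].min()>150 else '#' if a[r,c].max()<70 else '.' for c in range(120,420,3)))
E
```

```text
clock 47.75
position [0.4508 0.3574 0.1734]
tool_rot [3.1414 0.0001 1.4935]
force [-0.0369 -0.1233  0.4527]
moment [ 0.0113 -0.0006 -0.0096]
grip_width 0.050263434858442244
finger_force 0.0
q7 [-1.179   0.5867  0.5904  1.8125 -0.4154  0.8685 -0.4697] tau7 -0.4426482506096363
net [ 0.4434 -0.1733  0.0616] 0.83 dark blob 43 [ 0.4493 -0.1531] [ 59 171  73]
net [0.5422 0.1646 0.0654] 0.74 dark blob 186 [0.5442 0.1731] [69 65 62]
net [0.6178 0.1493 0.0365] 0.69 dark blob 3 [0.6318 0.1193] [134 137 131]
net [0.5464 0.0641 0.0659] 0.5 dark blob 173 [0.5563 0.07  ] [71 68 64]
net [0.5312 0.2212 0.0674] 0.49 dark blob 192 [0.5368 0.2267] [65 62 59]
plate_thin [(array([0.4785, 0.3617, 0.0722]), 0.92)]
plate_thick [(array([0.4169, 0.3655, 0.0681]), 0.81)]
holder [(array([0.4485, 0.3662, 0.0281]), 0.65)]
[253.9789 200.6409]
[[201.6709 222.0927]
 [195.911  131.7222]
 [308.704  222.3077]
 [313.9609 131.9877]]
  0 ....................................................................................................
  5 ..................................................................................
[... 4358 characters left out ...]
WWWWWw.###################.WWW.##.wwWwwwwwwwwwwwwwwwwwwwwwwwwwwww..www
220 ##################.WWWWwwww.#WWWWWWW.##################.WWWW###wwwwwwwWwwwwwwwwwwwwwwwwwwwwwwwwwwwww
225 ######.#######.###.wWWWwwwwwwwwWWWWWWWWWwwwww.wwwwww.ww.WWWwwwwwwwwwwwwwwwwwwwwwwwwwwwwwwwwwwwwwwwww
230 #..#...######.#..#.wWWWWwwwwwwwwwwwwwwwwwwwwwwwwwwwwwwwwwwwwwwwwwwwwwwwwwwwwwwwwwwwwwwwwwwwwwwwwwwww
235 .#.##..######.#...#wWWWWwwwwwwwwwwwwwwwwwWwwwwwwwwwwwwwwwwwwwwwwwwwwwwwwwwwwwwwwwwwwwwwwww.wwww.....
240 #.#...#.#####.#.###.WWWWww...#.wwwwwwwwwwwwWwwwwwwwwwwwwwwwwwww.#....wwwwwwwwwww..www.........######
245 ......#.#######.....wWWWw...###wwwwwwwwwwwwwwwwwwww...wwwwwwwww.##...wwwww...........######.########
```

```bash
python3 - <<'E'
from plan import *
import pickle
f=pickle.load(open('w10.pkl','rb')); g=f['img'].astype(int).min(2)
for n,x0,x1 in (('thick',190,240),('thin',275,315)):
    for r in (186,192,198,204,210,216,220): print(n,r,[int(v) for v in g[r,x0:x1]])
for c in (212,216,295,298): print(c,'rows170-232',[int(v) for v in g[170:232,c]])
E
```

```text
thick 186 [175, 172, 177, 173, 175, 168, 170, 132, 104, 88, 44, 18, 20, 23, 55, 125, 155, 160, 160, 161, 160, 161, 162, 163, 159, 160, 160, 163, 164, 165, 164, 145, 109, 76, 73, 65, 59, 25, 13, 35, 82, 77, 47, 22, 27, 35, 38, 34, 36, 37]
thick 192 [178, 178, 173, 173, 176, 170, 139, 112, 107, 100, 59, 39, 31, 31, 48, 122, 153, 157, 160, 160, 161, 159, 162, 164, 161, 163, 164, 165, 167, 165, 164, 151, 112, 80, 73, 72, 72, 43, 17, 36, 81, 79, 45, 26, 30, 33, 35, 38, 38, 38]
thick 198 [172, 173, 171, 172, 175, 173, 168, 138, 112, 103, 72, 41, 29, 34, 53, 126, 152, 158, 160, 163, 162, 161, 163, 167, 163, 166, 163, 163, 164, 165, 165, 152, 126, 88, 75, 89, 81, 45, 18, 36, 81, 82, 48, 25, 25, 33, 35, 34, 35, 32]
thick 204 [175, 172, 175, 173, 171, 170, 169, 164, 157, 120, 83, 50, 31, 27, 43, 98, 140, 157, 160, 160, 162, 161, 163, 162, 160, 168, 178, 184, 186, 189, 192, 218, 206, 140, 102, 103, 97, 54, 19, 36, 87, 79, 43, 26, 20, 32, 33, 35, 37, 34]
thick 210 [171, 175, 173, 169, 172, 173, 170, 170, 168, 170, 143, 78, 37, 32, 34, 69, 131, 152, 157, 161, 165, 173, 222, 237, 239, 241, 241, 24
[... 2482 characters left out ...]
9, 234, 235, 242, 243, 243, 241, 224, 186, 177, 178, 188]
295 rows170-232 [251, 251, 248, 135, 95, 95, 97, 98, 99, 104, 120, 193, 237, 247, 247, 247, 247, 248, 247, 247, 247, 247, 247, 247, 246, 247, 246, 246, 247, 246, 245, 246, 246, 246, 247, 245, 246, 246, 245, 245, 245, 245, 244, 244, 245, 244, 245, 244, 243, 244, 243, 244, 243, 221, 210, 205, 202, 199, 199, 196, 195, 195]
298 rows170-232 [158, 154, 148, 87, 68, 70, 91, 98, 99, 103, 116, 182, 235, 248, 248, 248, 248, 248, 246, 223, 227, 246, 248, 248, 248, 248, 247, 248, 247, 247, 247, 247, 246, 247, 247, 246, 247, 245, 238, 245, 245, 243, 242, 241, 239, 236, 236, 236, 234, 235, 232, 233, 234, 188, 186, 188, 196, 196, 194, 193, 193, 191]
```

```bash
python3 - <<'E'
from plan import *
import pickle
f=pickle.load(open('w10.pkl','rb')); 
for n,a,b,t,bo in (('thick',213.3,214.3,180,221.5),('thin',296.5,294.2,181,222.5)):
    k=(b-a)/30; c=lambda r:a+k*(r-186)
    w=unproj(f,[[c(t),t],[c(bo),bo]],.093); d=w[0]-w[1]
    print(n,w,'len',np.linalg.norm(d),'yaw',np.arctan2(-d[0],d[1]),'centre',w.mean(0)); 
print(np.linalg.norm(np.diff(unproj(f,[[204.8,190],[222,190]],.093),axis=0)),np.linalg.norm(np.diff(unproj(f,[[291.8,186],[301.2,186]],.093),axis=0)))
w=unproj(f,[[201,130.5],[310,130.5]],.03);print('holder +y edge',w)
E
```

```text
thick [[0.4169 0.3738 0.093 ]
 [0.4136 0.3393 0.093 ]] len 0.03467476288184849 yaw -0.09444430960706333 centre [0.4152 0.3566 0.093 ]
thin [[0.4808 0.368  0.093 ]
 [0.4768 0.3335 0.093 ]] len 0.03476919380791173 yaw -0.11250385340877078 centre [0.4788 0.3508 0.093 ]
0.013303609487247108 0.007239181443515542
holder +y edge [[0.4002 0.4045 0.03  ]
 [0.5014 0.3966 0.03  ]]
```

apply_moves(claw=[0.04, 0.04, 0.04, 0.04, 0.04, 0.04, 0.04, 0.04, 0.04, 0.002, 0.002, 0.002, 0.002, 0.002, 0.002], xyz=[[-0.004, 0.0145, 0], [0, 0.014, 0], [0, 0, 0], [0, 0, 0.02], [0, 0, 0.02], [0, 0, 0.025], [0, 0, 0.025], [0, 0, 0.019], [0, 0, 0], [0, 0, 0], [0, 0, 0], [0, 0, 0], [0, 0, 0], [0, 0, 0], [0, 0, 0]], twist=[[0, 0, 0.018], [0, 0, 0], [0, 0, 0], [0, 0, 0], [0, 0, 0], [0, 0, 0], [0, 0, 0], [0, 0, 0], [0, 0, 0], [0, 0, 0], [0, 0, 0], [0, 0, 0], [0, 0, 0], [0, 0, 0], [0, 0, 0]], force=40)

```text
clock: 49.55
position: [0.4793, 0.3513, 0.0655]
tool_rot: [3.141, -0.001, 1.473]
force: [-1.8, -0.8, 6.4]
grip_width: 0.0073
finger_force: 41.1
```

```bash
python3 st.py; python3 - <<'E'
from plan import *
f=bot.grab_frame('wrist'); a=f['img'].astype(int)
for r in range(90,330,5): print('%3d'%r,''.join('W' if a[r,c].min()>215 else 'w' if a[r,c].min()>140 else '#' if a[r,c].max()<70 else '.' for c in range(200,322,2)))
E
```

```text
clock 49.55
position [0.4793 0.3513 0.0655]
tool_rot [ 3.1407 -0.0012  1.4728]
force [-1.8168 -0.8418  6.3523]
moment [-0.2852  0.3672 -0.0296]
grip_width 0.007271190524925039
finger_force 41.14501568488777
q7 [-1.0565  0.7573  0.4839  1.8224 -0.5258  0.6909 -0.3695] tau7 -0.010124467662535608
 90 wwwwwwwwwwwwwwwwwwwwwwwwwwwwwwwwwwwwwwwwwwwwwwwwwwwwwwwwwwwww
 95 wwwwwwwwwwwwwwwwwwwwwwwwwwwwwwwwwwwwwwwwwwwwwwwwwwwwwwwwwwwww
100 wwwwwwwwwwwwwwwwwwwwwwwwwwwwwwwwwwwwwwwwwwwwwwwwwwwwwwwwwwwww
105 wwwwwwwwwwwwwwwwwwwwwwwwwwwwwwwwwwwwwwwwwwwwwwwwwwwwwwwwwwwww
110 wwwwwwwwwwwwwwwwwwwwwwwwwwwwwwwwwwwwwwwwwwwwwwwwwwwwwwwwwwwww
115 wwwwwwwwwwwwwwwwwwwwwwwwwwwwwwwwwwwwwwwwwwwwwwwwwwwwwwwwwwwww
120 wwwwwwwwwwwwwww..wwwwwwwwwwwwwwwwwwwwwwwwwwwwwwwwwwwwwwwwwwww
125 wwwwwwwwwwwwwwwwwwwwwwwwwwwwwwwwwwwwwwwwwwwwwwwwwwwwwwwwwwwww
130 wwwwwwwwwwwwwwwwwwwwwwwwwwwwwwwwwwwwwwwwwwwwwwwwwwwwwwwwwwwww
135 wwwwwwwwwwwwwwwwwwwwwwwwwwwwwwwwwwwwwwwwwwwwwwwwwwwwwwwwwwwww
140 .wwwwww......wwwwwww........wwwww.......wwwwwwwwwwwwwwwwwwwww
145 ###############################################wwwwwwwwwwwwww
150 #########
[... 1662 characters left out ...]
w..##.wwwwwww.##.w...#########wwwwwwwwww
280 ######################..##.wwwwwww.##.##############.wwwwwwww
285 wwwwww.###################.wwwwwww.###################wwwwwww
290 w..#######################.wwwwwww.#######################..w
295 ##########################.wwwwwww.##########################
300 ##########################.wwwwwww.##########################
305 ##########################.wwwwwww.##########################
310 ##########################.wwwWWww.##########################
315 ##########################wwwwwwww.##########################
320 ########################wwwwwwwwwwwww########################
325 #######################.wwwwwwwwwwwww.#######################
```

```bash
python3 - <<'E'
from plan import *
f=bot.grab_frame('wrist'); s=bot.observe(); p=s['position'][:2]; y=s['tool_rot'][2]; g=f['img'].astype(int).min(2)
print([int(v) for v in g[235:256,262]],[int(v) for v in g[306:326,264]])
ex=np.array([np.cos(y),np.sin(y)]); ey=np.array([np.sin(y),-np.cos(y)])
for r in (247,248,249): w=unproj(f,[261,r],.093)[0][:2]-p; print(r,w@ex-.018,w@ey)
for r in (314,318): w=unproj(f,[261,r],.093)[0][:2]-p; print(r,w@ex+.018,w@ey)
# +y shoulder end row ~188 z=.068
w=unproj(f,[261,188],.068)[0][:2]-p; print('shoulder',w@ex-.035)
go(P['narrow'],1.681)
E
```

```text
[99, 93, 94, 94, 99, 94, 99, 95, 102, 107, 125, 147, 153, 151, 156, 159, 156, 158, 157, 155, 161] [152, 163, 186, 189, 198, 230, 233, 220, 186, 181, 177, 173, 178, 176, 179, 176, 177, 178, 178, 173]
247 -0.0019179527924051872 0.0009959643048531163
248 -0.002398430077379587 0.0009967791748027798
249 -0.0028800324646971135 0.0009975959528802825
314 -0.0008024405871192332 0.0010551269785155448
318 -0.003073439200347434 0.001058978499874643
shoulder -0.0005558609302999951
tool shift after twist z=-0.208: -0.16984724938532397 0.1245169133685772
```

apply_moves(claw=[0.002, 0.002, 0.002, 0.002, 0.002, 0.002, 0.002, 0.002, 0.002, 0.002, 0.002, 0.002, 0.002], xyz=[[0, 0, -0.015], [0, 0, -0.025], [0, 0, -0.04], [0, 0, 0], [0, 0, 0], [-0.028, 0.02, 0], [-0.028, 0.02, 0], [-0.028, 0.021, 0], [-0.028, 0.021, 0], [-0.028, 0.021, 0], [-0.0285, 0.0205, 0], [0, 0, 0], [0, 0, 0]], twist=[[0, 0, 0], [0, 0, 0], [0, 0, 0], [0, 0, -0.104], [0, 0, -0.104], [0, 0, 0], [0, 0, 0], [0, 0, 0], [0, 0, 0], [0, 0, 0], [0, 0, 0], [0, 0, 0], [0, 0, 0]])

```text
clock: 50.95
position: [0.6206, 0.1962, 0.1454]
tool_rot: [3.141, 0.0, 1.679]
force: [0.0, 0.6, -1.7]
grip_width: 0.0071
finger_force: 40.0
```

```bash
python3 st.py; python3 - <<'E'
from plan import *
import pickle
f=bot.grab_frame('wrist'); a=f['img'].astype(int); pickle.dump(f,open('w11.pkl','wb'))
for r in range(60,330,5): print('%3d'%r,''.join('W' if a[r,c].min()>215 else 'w' if a[r,c].min()>140 else '#' if a[r,c].max()<70 else '.' for c in range(180,322,2)))
go([.6206,.1974,.097],1.681)
for P0 in ((.0,.0375),(0,-.0375)):
    t=.11; R=np.array([[np.cos(t),-np.sin(t)],[np.sin(t),np.cos(t)]])
    print([proj(f,np.r_[R@np.array([sx,P0[1]])+P['narrow'],.034])[0] for sx in(-.0055,.0055)])
E
```

```text
clock 50.95
position [0.6206 0.1962 0.1454]
tool_rot [3.1407 0.0001 1.6791]
force [ 0.0253  0.6109 -1.706 ]
moment [ 0.0249 -0.0086 -0.0442]
grip_width 0.007140628152651083
finger_force 39.951233704341576
q7 [-0.7051  0.7142  0.4906  1.6214 -0.4022  0.9073  0.0428] tau7 0.19175232388079166
 60 wwwwwwwwwwwwwwwwwwwWWwWWWWWWWwwwwWwwwwWWwwWwWWWWWWWwWWWWWw..##.........
 65 Wwwwwwwwwwwwww.wwWWWWWWWWWWWWwwwwwwwwWWwwWWWWWWWWWWWWWWWWWWWw.#........
 70 wwwwwwwwwwwwwwwwwWWwWWWWWWwwwwwwwwwwwwwwwwwwwWWWWWWWWWwwwwWWWww.##.....
 75 wwwwwwwwwwwwwwwwwwwWwWWWWWWWwwWWWWwWWww....wwwwwwwwwwwwwwwwwwwwww..##..
 80 wwwwwwwwwwwwwwwwwwwwwwwwwwwwwwwwwwwwwwwwwwwwwwwwwwwwwwwwwwwwwwwwwwwwww.
 85 ...wwwwwwwwwwwwwwwwwwwwwwwwwwwwwwwwwwwwwwwwwwwwwwwwwwwwwwwwwwwwwwwwwwWw
 90 .....wwwwwwwwwwwwwwwwwwwwwwwwwwwwwwwwwwwwwwwwwwwwwwwwwwwwwwwwwwwwwwwwww
 95 ........ww...wwwwwwwwwwwwwwwwwwwwwwwwwwwwwwwwwwwwwwwwwwwwwwwwwwwwwwwwww
100 .............wwwwwwwwwwwww.wwwwwwwwwwwwwwwwwwwwwwwwwwwwwwwwwwwwwwwww..w
105 .......................................................................
110 ............wwwwwwwwwwwwwwwwwwwwwwwwwwwwwwwww
[... 2809 characters left out ...]
ww.##########################
300 ####################################.wwwwwww.##########################
305 ####################################wwwwwwww.##########################
310 ####################################wWWWWWWW.##########################
315 ####################################wwwwwwwww##########################
320 ##################################wwwwwwwwwwwww########################
325 #################################.wwwwwwwwwwwww.#######################
tool shift after twist z=-0.000: 1.533846387330748e-05 0.0006096664204424039 0.04819216800634074
[array([254.1147, 142.3716]), array([267.2586, 142.3534])]
[array([254.7002, 224.1832]), array([266.7203, 224.1653])]
```

```bash
python3 - <<'E'
from plan import *
import pickle
f=pickle.load(open('w11.pkl','rb')); a=f['img'].astype(int).mean(2)
for r in range(128,172,3): print(r,[int(v) for v in a[r,240:280]])
E
```

```text
128 [200, 200, 201, 204, 199, 202, 202, 203, 203, 203, 205, 202, 203, 201, 203, 201, 200, 203, 201, 203, 202, 205, 205, 207, 207, 207, 205, 209, 207, 207, 208, 206, 207, 207, 206, 210, 209, 209, 207, 208]
131 [202, 204, 204, 201, 204, 203, 203, 203, 202, 204, 204, 202, 202, 201, 206, 202, 201, 203, 200, 204, 206, 204, 206, 205, 205, 208, 205, 208, 207, 204, 206, 205, 208, 209, 208, 209, 208, 207, 209, 210]
134 [200, 203, 200, 201, 200, 202, 201, 200, 202, 202, 203, 203, 202, 202, 201, 201, 203, 202, 206, 204, 206, 205, 205, 206, 204, 205, 206, 207, 205, 208, 205, 206, 210, 210, 210, 209, 210, 211, 209, 210]
137 [130, 133, 134, 136, 180, 196, 196, 201, 200, 201, 200, 202, 200, 203, 200, 205, 204, 204, 204, 208, 202, 206, 204, 204, 204, 202, 203, 204, 205, 205, 204, 206, 205, 209, 209, 209, 212, 208, 210, 207]
140 [120, 121, 123, 120, 132, 182, 197, 202, 200, 202, 198, 197, 198, 193, 190, 191, 191, 188, 145, 115, 114, 117, 134, 180, 197, 200, 197, 199, 205, 206, 206, 206, 208, 206, 206, 207, 207, 201, 204, 207]
143 [121, 119, 121, 122, 120, 121, 126, 128, 129, 130, 115, 104, 85, 95, 11
[... 1237 characters left out ...]
, 116, 118, 117, 119, 96, 99, 122, 186, 210, 209, 209, 211, 207, 209, 210, 210, 210, 211, 212]
164 [121, 117, 122, 123, 120, 122, 122, 120, 117, 116, 107, 97, 92, 116, 112, 106, 106, 108, 108, 106, 103, 107, 106, 104, 104, 106, 102, 115, 186, 207, 207, 208, 209, 209, 209, 209, 209, 209, 207, 209]
167 [124, 119, 121, 120, 121, 122, 119, 119, 120, 118, 105, 97, 89, 87, 98, 106, 106, 108, 106, 105, 102, 104, 109, 107, 106, 102, 107, 135, 190, 203, 207, 206, 208, 207, 211, 210, 211, 208, 209, 207]
170 [121, 123, 120, 123, 125, 121, 120, 117, 121, 117, 106, 97, 85, 91, 101, 106, 105, 109, 105, 105, 108, 109, 109, 111, 108, 104, 107, 150, 191, 206, 206, 205, 208, 209, 209, 208, 208, 207, 208, 209]
```

apply_moves(claw=[0.002, 0.002, 0.002, 0.002, 0.002, 0.002, 0.002, 0.002, 0.002, 0.002], xyz=[[0.001, -0.001, 0], [0, 0, 0.015], [0, 0, 0.015], [0, 0, 0.015], [0, 0, 0.006], [0, 0, 0.002], [0, 0, 0.002], [0, 0, 0.002], [0, 0, 0], [0, 0, 0]], twist=[[0, 0, 0], [0, 0, 0], [0, 0, 0], [0, 0, 0], [0, 0, 0], [0, 0, 0], [0, 0, 0], [0, 0, 0], [0, 0, 0], [0, 0, 0]])

```text
clock: 52.0
position: [0.6188, 0.1979, 0.0868]
tool_rot: [-3.141, 0.0, 1.681]
force: [0.6, 0.3, -0.8]
grip_width: 0.0073
finger_force: 41.2
```

apply_moves(claw=[0.002, 0.002, 0.002, 0.002, 0.002, 0.002, 0.002], xyz=[[0, 0, 0.003], [0, 0, 0.003], [0, 0, 0.003], [0, 0, 0.003], [0, 0, 0.003], [0, 0, 0], [0, 0, 0]], twist=[[0, 0, 0], [0, 0, 0], [0, 0, 0], [0, 0, 0], [0, 0, 0], [0, 0, 0], [0, 0, 0]])

```text
clock: 52.7
position: [0.619, 0.1979, 0.0723]
tool_rot: [-3.142, 0.0, 1.681]
force: [0.1, 0.4, -1.1]
grip_width: 0.007
finger_force: 41.2
```

apply_moves(claw=[0.002, 0.002, 0.002, 0.002, 0.002, 0.002], xyz=[[0, 0, 0.003], [0, 0, 0.003], [0, 0, 0.002], [0, 0, 0.001], [0, 0, 0], [0, 0, 0]], twist=[[0, 0, 0], [0, 0, 0], [0, 0, 0], [0, 0, 0], [0, 0, 0], [0, 0, 0]])

```text
clock: 53.3
position: [0.619, 0.1979, 0.0635]
tool_rot: [3.141, -0.0, 1.681]
force: [-1.2, -0.6, 5.3]
grip_width: 0.007
finger_force: 42.0
```

apply_moves(claw=[0.03, 0.03, 0.03, 0.03, 0.03, 0.03, 0.04, 0.04, 0.04, 0.04, 0.04, 0.04, 0.04, 0.04, 0.04, 0.04], xyz=[[0, 0, 0], [0, 0, 0], [0, 0, 0], [0, 0, -0.02], [0, 0, -0.04], [0, 0, -0.04], [0, 0, 0], [0, 0, 0], [0.023, -0.036, 0], [0.023, -0.036, 0], [0.023, -0.036, 0], [0.023, -0.036, 0], [0.023, -0.037, 0], [0.024, -0.037, 0], [0, 0, 0], [0, 0, 0]], twist=[[0, 0, 0], [0, 0, 0], [0, 0, 0], [0, 0, 0], [0, 0, 0], [0, 0, 0], [0, 0, 0.102], [0, 0, 0.103], [0, 0, 0], [0, 0, 0], [0, 0, 0], [0, 0, 0], [0, 0, 0], [0, 0, 0], [0, 0, 0], [0, 0, 0]])

```text
clock: 54.9
position: [0.4146, 0.3577, 0.1634]
tool_rot: [3.141, -0.0, 1.478]
force: [0.4, -0.2, -0.6]
grip_width: 0.0399
finger_force: 0.0
```

```bash
cat > gj.py <<'E'
from plan import *
f=bot.grab_frame('top'); g=f['img'].max(2)
px=proj(f,[[.5382,.2238,.068],[.5554,.0657,.068]])
x0,x1=int(px[:,0].min())-12,int(px[:,0].max())+13; y0,y1=int(px[:,1].min())-38,int(px[:,1].max())+13
for r in range(y0,y1,2): print(''.join('#' if v<60 else '+' if v<85 else '-' if v<110 else 'W' if v>190 else '.' for v in g[r,x0:x1]))
E
python3 st.py; python3 gj.py; python3 -c "
from plan import *
go([.4154,.3564,.065],1.476)
for q in ('plate_thin','plate_thick'): print(q,[(np.round(d['position'],3),round(d['score'],2)) for d in bot.find_in('top',q)])"
```

```text
clock 54.9
position [0.4146 0.3577 0.1634]
tool_rot [ 3.1415 -0.0002  1.478 ]
force [ 0.4157 -0.2166 -0.5933]
moment [-0.0505 -0.0332  0.0602]
grip_width 0.039879387610071
finger_force 0.0
q7 [-1.2406  0.561   0.5948  1.8932 -0.4225  0.8143 -0.514 ] tau7 -0.3256538137793541
........................................................................................
........................................................................................
........................................................................................
........................................................................................
.....................................................-----------+++----.................
...........................................-+++++-----------------...--.................
................WWWWWWWWWWW....WWWW...-....----.........................................
..........WWWW.........-------.....---..................................................
...............-++++++++++++++++++--....................................................
..........-++-+++-------
[... 1335 characters left out ...]
.--++++++++++++---....--------+----........---------............
.....-++++++++++++++---...-----+++++++--......-----------...............................
.....-++++++++++++-----...-------------.................................----............
......--------------..................................-----.............---.............
..........-------............................----.......................................
tool shift after twist z=-0.000: -0.00037882719719920427 -0.00011342923184943519 0.09845587106332121
plate_thin [(array([ 0.469, -0.076,  0.046]), 0.71), (array([0.614, 0.195, 0.065]), 0.57), (array([0.541, 0.167, 0.07 ]), 0.4)]
plate_thick [(array([0.414, 0.342, 0.068]), 0.72)]
```

apply_moves(claw=[0.04, 0.04, 0.04, 0.04, 0.04, 0.04, 0.002, 0.002, 0.002, 0.002, 0.002, 0.002], xyz=[[0, 0, 0.02], [0, 0, 0.02], [0, 0, 0.025], [0, 0, 0.02], [0, 0, 0.013], [0, 0, 0], [0, 0, 0], [0, 0, 0], [0, 0, 0], [0, 0, 0], [0, 0, 0], [0, 0, 0]], twist=[[0, 0, 0], [0, 0, 0], [0, 0, 0], [0, 0, 0], [0, 0, 0], [0, 0, 0], [0, 0, 0], [0, 0, 0], [0, 0, 0], [0, 0, 0], [0, 0, 0], [0, 0, 0]], force=45)

```text
clock: 56.25
position: [0.4157, 0.3572, 0.0662]
tool_rot: [3.141, -0.001, 1.476]
force: [-0.2, -2.7, 7.5]
grip_width: 0.0129
finger_force: 45.0
```

```bash
python3 st.py; python3 - <<'E'
from plan import *
f=bot.grab_frame('wrist'); s=bot.observe(); p=s['position'][:2]; y=s['tool_rot'][2]; g=f['img'].astype(int).min(2)
print([int(v) for v in g[232:260,262]],[int(v) for v in g[302:330,262]])
ex=np.array([np.cos(y),np.sin(y)]); ey=np.array([np.sin(y),-np.cos(y)])
for r in (244,246,248): w=unproj(f,[261,r],.093)[0][:2]-p; print(r,w@ex-.018,w@ey)
for r in (312,316): w=unproj(f,[261,r],.093)[0][:2]-p; print(r,w@ex+.018,w@ey)
go((.6285,.1125),1.681)
E
```

```text
clock 56.25
position [0.4157 0.3572 0.0662]
tool_rot [ 3.1405 -0.0011  1.4757]
force [-0.2143 -2.706   7.4911]
moment [-0.4704 -0.088  -0.0433]
grip_width 0.012932549765324248
finger_force 45.04200076684356
q7 [-1.1524  0.7012  0.4766  1.9454 -0.5343  0.62   -0.4235] tau7 0.011229139636270702
[90, 92, 91, 88, 90, 88, 92, 89, 91, 91, 100, 122, 141, 145, 148, 151, 147, 152, 147, 147, 147, 150, 149, 153, 151, 151, 151, 154] [152, 152, 149, 150, 170, 227, 232, 232, 230, 208, 177, 171, 174, 175, 171, 173, 173, 173, 171, 172, 170, 173, 172, 173, 172, 172, 174, 172]
244 -0.000884639803017305 0.0010141593626990376
246 -0.0018463608884315696 0.0010157781311757573
248 -0.0028125823164658857 0.0010174044746270809
312 -0.0003121745223275581 0.0010737909724058668
316 -0.002586851767597046 0.0010776197080707153
tool shift after twist z=-0.205: -0.26664898393377817 0.1846153432080358
```

apply_moves(claw=[0.002, 0.002, 0.002, 0.002, 0.002, 0.002, 0.002, 0.002, 0.002, 0.002, 0.002, 0.002, 0.002, 0.002, 0.002], xyz=[[0, 0, -0.015], [0, 0, -0.035], [0, 0, -0.045], [0, 0, 0], [0, 0, 0], [-0.038, 0.026, 0], [-0.038, 0.026, 0], [-0.038, 0.026, 0], [-0.038, 0.026, 0], [-0.038, 0.026, 0], [-0.038, 0.027, 0], [-0.039, 0.0275, 0], [0, 0, 0], [0, 0, 0], [0, 0, 0]], twist=[[0, 0, 0], [0, 0, 0], [0, 0, 0], [0, 0, -0.102], [0, 0, -0.103], [0, 0, 0], [0, 0, 0], [0, 0, 0], [0, 0, 0], [0, 0, 0], [0, 0, 0], [0, 0, 0], [0, 0, 0], [0, 0, 0], [0, 0, 0]])

```text
clock: 57.8
position: [0.6274, 0.1129, 0.1609]
tool_rot: [-3.142, -0.001, 1.682]
force: [0.1, 0.8, -1.6]
grip_width: 0.0132
finger_force: 44.4
```

```bash
python3 st.py; python3 -c "
from plan import *
go([.6284,.1118,.096],1.681)"
```

```text
clock 57.8
position [0.6274 0.1129 0.1609]
tool_rot [-3.1415 -0.0005  1.6817]
force [ 0.1099  0.7569 -1.6442]
moment [-0.0295 -0.038  -0.005 ]
grip_width 0.013169087666555933
finger_force 44.39283326268196
q7 [-0.5947  0.6781  0.5074  1.6488 -0.3944  0.9183  0.1724] tau7 0.007228919130284339
tool shift after twist z=0.001: -0.0011860749309096116 0.0009205621628468636 0.06489399724095676
```

apply_moves(claw=[0.002, 0.002, 0.002, 0.002, 0.002, 0.002, 0.002, 0.002, 0.002, 0.002, 0.002], xyz=[[-0.001, 0.001, 0], [0, 0, 0.02], [0, 0, 0.02], [0, 0, 0.02], [0, 0, 0.005], [0, 0, 0], [0, 0, 0.003], [0, 0, 0.003], [0, 0, 0.002], [0, 0, 0], [0, 0, 0]], twist=[[0, 0, 0], [0, 0, 0], [0, 0, 0], [0, 0, 0], [0, 0, 0], [0, 0, 0], [0, 0, 0], [0, 0, 0], [0, 0, 0], [0, 0, 0], [0, 0, 0]])

```text
clock: 58.9
position: [0.629, 0.111, 0.0874]
tool_rot: [3.142, -0.0, 1.681]
force: [-0.3, -0.4, -1.6]
grip_width: 0.0133
finger_force: 44.4
```

apply_moves(claw=[0.002, 0.002, 0.002, 0.002, 0.002, 0.002, 0.002, 0.002], xyz=[[0, 0, 0.003], [0, 0, 0.003], [0, 0, 0.003], [0, 0, 0.003], [0, 0, 0.003], [0, 0, 0], [0, 0, 0], [0, 0, 0]], twist=[[0, 0, 0], [0, 0, 0], [0, 0, 0], [0, 0, 0], [0, 0, 0], [0, 0, 0], [0, 0, 0], [0, 0, 0]])

```text
clock: 59.7
position: [0.629, 0.1109, 0.0724]
tool_rot: [3.141, 0.0, 1.681]
force: [-0.6, -0.4, -1.0]
grip_width: 0.0132
finger_force: 44.4
```

apply_moves(claw=[0.002, 0.002, 0.002, 0.002, 0.002, 0.002], xyz=[[0, 0, 0.003], [0, 0, 0.003], [0, 0, 0.002], [0, 0, 0.001], [0, 0, 0], [0, 0, 0]], twist=[[0, 0, 0], [0, 0, 0], [0, 0, 0], [0, 0, 0], [0, 0, 0], [0, 0, 0]])

```text
clock: 60.3
position: [0.6291, 0.111, 0.0643]
tool_rot: [3.141, -0.001, 1.681]
force: [-5.9, -0.4, 17.8]
grip_width: 0.0132
finger_force: 47.4
```

apply_moves(claw=[0.035, 0.035, 0.035, 0.035, 0.035, 0.035, 0.035, 0.035, 0.035, 0.035, 0.035, 0.035, 0.035, 0.035, 0.035, 0.035, 0.035, 0.035, 0.035], xyz=[[0, 0, 0], [0, 0, 0], [0, 0, 0], [0, 0, -0.02], [0, 0, -0.04], [0, 0, -0.045], [-0.028, -0.029, 0], [-0.028, -0.029, 0], [-0.028, -0.029, 0], [-0.028, -0.029, 0], [-0.028, -0.029, 0], [-0.0295, -0.03, 0], [0, 0, 0], [0, 0, 0], [0, 0, 0], [0, 0, 0], [0, 0, 0], [0, 0, 0], [0, 0, 0]], twist=[[0, 0, 0], [0, 0, 0], [0, 0, 0], [0, 0, 0], [0, 0, 0], [0, 0, 0], [0, 0, 0], [0, 0, 0], [0, 0, 0], [0, 0, 0], [0, 0, 0], [0, 0, 0], [0, 0, 0.125], [0, 0, 0.125], [0, 0, 0.125], [0, 0, 0.125], [0, 0, 0.126], [0, 0, 0], [0, 0, 0]])

```text
clock: 62.2
position: [0.4736, -0.0766, 0.1682]
tool_rot: [-3.142, 0.0, 1.059]
force: [-0.4, 0.2, -0.2]
grip_width: 0.0348
finger_force: 0.0
```

```bash
python3 st.py; python3 gj.py; python3 jars.py; python3 -c "
from plan import *
go([.4736,-.0767,.055],1.055)
for q in ('plate_thin','plate_thick'):
  for c in ('top','scene'): print(q,c,[(np.round(d['position'],3),round(d['score'],2)) for d in bot.find_in(c,q)])
f=bot.grab_frame('wrist'); a=f['img'].astype(int); cv2.imwrite('pics/w12.png',f['img'][:,:,::-1])
for r in range(120,270,4): print('%3d'%r,''.join('W' if a[r,c].min()>215 else 'w' if a[r,c].min()>140 else '#' if a[r,c].max()<70 else '.' for c in range(190,330,2)))
"
```

```text
clock 62.2
position [ 0.4736 -0.0766  0.1682]
tool_rot [-3.1416  0.0003  1.0589]
force [-0.3689  0.2369 -0.2177]
moment [-0.0473  0.0101 -0.0134]
grip_width 0.03482031990546567
finger_force 0.0
q7 [-0.5012  0.4828  0.7212  2.0611 -0.4605  0.7603 -0.0064] tau7 -0.5678306333720684
........................................................................................
........................................................................................
........................................................................................
......................................................WWWWWWWWW....W....................
..................................................WWWWWWWWWWWWWWWWWWW...................
............................................WWWWW.WWWWW..........WWW....................
...............WWWWWWWWWWWW....WWWW.........WWWW...-----++++++++-------.................
..........WWWW..........-----......---.....--..--+++++++++++++------....................
...............-++++++++++++++++++--.......------------------...........................
..........----++---
[... 4633 characters left out ...]
wwwwwwwwwwwwwwwwwwwwwwwww
236 wwwwwwwwwwwwwwwwwwwwwwwwwwwwwww..wwwwwwwwwwwwwwwwwwwwwwwwwwwwwwwwwwwww
240 Wwwwwwwwwww.....##.wwwwwwwwwwwwwwwwwwwww.wwwww.wwwww.##.....wwwwwwwwww
244 Wwwwwwwwww.....###.wwwwwwwwwwwwwwwwwww..............###......wwwwwwwww
248 WWwww.####.....###.wwwwwwwwwwwwwww............#.##..####.....####.wwww
252 WWw.#####.....####.wwwwwwwwwwwww........####.####...####......#####.ww
256 wW.#####......####.wwwwwwwwwwww........#####........#####.....######.w
260 w.######.....######wwwwwwwwwwww........###..#.......#####......######.
264 .######......######wwwwwwwwwwwww.......#..#.........######......######
268 ######......#######wwwwwwwwwwwwwww......#.......#.#.#######.....######
```

All four caps are evenly spaced in their pockets and both plates are in the stand. The selector is still off. Gripping it now.

apply_moves(claw=[0.035, 0.035, 0.035, 0.035, 0.035, 0.035, 0.035, 0.005, 0.005, 0.005, 0.005, 0.005], xyz=[[0, 0, 0.02], [0, 0, 0.02], [0, 0, 0.02], [0, 0, 0.02], [0, 0, 0.02], [0, 0, 0.013], [0, 0, 0], [0, 0, 0], [0, 0, 0], [0, 0, 0], [0, 0, 0], [0, 0, 0]], twist=[[0, 0, 0], [0, 0, 0], [0, 0, 0], [0, 0, 0], [0, 0, 0], [0, 0, 0], [0, 0, 0], [0, 0, 0], [0, 0, 0], [0, 0, 0], [0, 0, 0], [0, 0, 0]], force=25)

```text
clock: 63.8
position: [0.4737, -0.0766, 0.0561]
tool_rot: [3.141, -0.001, 1.055]
force: [-5.1, 0.2, 9.6]
grip_width: 0.0128
finger_force: 29.4
```

apply_moves(claw=[0.005, 0.005, 0.005, 0.005, 0.005, 0.005, 0.005, 0.005, 0.005, 0.005, 0.005, 0.005, 0.005], xyz=[[0, 0, 0], [0, 0, 0], [0, 0, 0], [0, 0, 0], [0, 0, 0], [0, 0, 0], [0, 0, 0], [0, 0, 0], [0, 0, 0], [0, 0, 0], [0, 0, 0], [0, 0, 0], [0, 0, 0]], twist=[[0, 0, 0.11], [0, 0, 0.11], [0, 0, 0.11], [0, 0, 0.11], [0, 0, 0.11], [0, 0, 0.11], [0, 0, 0.11], [0, 0, 0.11], [0, 0, 0.11], [0, 0, 0.11], [0, 0, 0.104], [0, 0, 0], [0, 0, 0]])

```text
clock: 65.1
position: [0.4733, -0.0761, 0.056]
tool_rot: [-3.14, 0.0, -0.149]
force: [-7.8, 4.1, 15.5]
grip_width: 0.0122
finger_force: 30.2
```

```bash
python3 st.py
```

```text
clock 65.1
position [ 0.4733 -0.0761  0.056 ]
tool_rot [-3.1403  0.0004 -0.149 ]
force [-7.8064  4.102  15.547 ]
moment [ 0.7469  1.7791 -0.0567]
grip_width 0.012168376904414809
finger_force 30.238050520420074
q7 [-0.5336  0.7843  0.8174  2.1326 -0.9862  0.6677 -0.7362] tau7 -0.225807367824018
```

apply_moves(claw=[0.04, 0.04, 0.04, 0.04, 0.04, 0.04, 0.04, 0.04, 0.04, 0.04], xyz=[[0, 0, 0], [0, 0, 0], [0, 0, 0], [0, 0, -0.015], [0, 0, -0.03], [0, 0, -0.04], [0, 0, -0.04], [0, 0, 0], [0, 0, 0], [0, 0, 0]], twist=[[0, 0, 0], [0, 0, 0], [0, 0, 0], [0, 0, 0], [0, 0, 0], [0, 0, 0], [0, 0, 0], [0, 0, 0], [0, 0, 0], [0, 0, 0]])

```text
clock: 66.1
position: [0.4733, -0.0764, 0.1797]
tool_rot: [-3.141, 0.001, -0.149]
force: [0.5, -0.3, -0.5]
grip_width: 0.04
finger_force: 0.0
```

```bash
python3 st.py; python3 - <<'E'
from plan import *
f=bot.grab_frame('wrist'); a=f['img'].astype(int)
c=proj(f,[[.4736,-.0767,.077]])[0].astype(int); print(c)
for r in range(c[1]-62,c[1]+50,3): print('%3d'%r,''.join('W' if a[r,k].min()>215 else 'w' if a[r,k].min()>140 else '#' if a[r,k].max()<70 else '.' for k in range(c[0]-90,c[0]+90,2)))
g=a.min(2); m=((g>190)).astype(np.uint8)[c[1]-70:c[1]+60,c[0]-80:c[0]+80]
n,l,st,ce=cv2.connectedComponentsWithStats(m)
ctr=np.array([.4736,-.0770])
for k in range(1,n):
    if 12<st[k,4]<400:
        px=ce[k]+c-[80,70]; w=unproj(f,px,.04)[0][:2]; v=unproj(f,px,.077)[0][:2]
        print(st[k],px,'as mark: r %.4f ang %.3f'%(np.linalg.norm(w-ctr),np.arctan2(*(w-ctr)[::-1])),'as line: r %.4f ang %.3f'%(np.linalg.norm(v-ctr),np.arctan2(*(v-ctr)[::-1])))
E
python3 gj.py | tail -16
```

```text
clock 66.1
position [ 0.4733 -0.0764  0.1797]
tool_rot [-3.1415  0.0008 -0.149 ]
force [ 0.5128 -0.3392 -0.4991]
moment [-0.0505  0.0861 -0.0714]
grip_width 0.040025135420956495
finger_force 0.0
q7 [-0.7143  0.6286  1.0888  2.0585 -0.7256  0.903  -0.9346] tau7 -0.022247996530495584
[258 189]
127 wwwwwwwwwwwwwwwwwwwwwwwwwwwwwwwwwwwwww.........wwwwwwwwwww...wwwwwwwwwwwwwwwwwwwwwwwwwwwww
130 wwwwwwwwwwwwwwwwwwwwwwwwwwwwwwwwww........wwwwwwwwwwwwwwwwwwwwwwwwwwwwwwwwwwwwwwwwwwwwwwww
133 wwwwwwwwwwwwwwwwwwww...wwwwww........wwwwwwwwwwwwwwwwwwwwwwwwwww.wwwwwwwwwwwwwwwwwwwwwwwww
136 wwwwwwwwwwwwwwwwww...............wwwwwwwwwwwWwwWwwwwwwwwwwwwwwwwwwwwwwwwwwwwwwwwwwwwwwwwww
139 wwwwwwwwwwwwwwwww..w........wwwwwwwwwwwwwwwwWwWWwwwwwwwwWwwwwwwww.wwwwwwwwwwwwwwww.wwwwwww
142 wwwwwwwwwwwwwwwwww.....wwwwwwwwwwWwwwwwwwwwwWwwWwwwwwwwWwwWwwwwwwwwwwwwwwwwwwwwwwwww.wwwww
145 wwwwwwwwwwwwwwwww..wwwwwwwwwwwwwwwWwwwwwwwwwWwwwwwwwwwWwwWwwWwwwww..w...wwwwwwwwwwwwwwwwww
148 wwwwwwwwwwwwwwwwwwwwwwwwwwwwwwwwwwWWwwwwwwwwwwwwwwwwwwwWWwwWwwwwww.wwwww.wwwwwwwwwwwwwwwww
151 wwwwwwwwwwwwwwww.w...wwwwwwwwwwwwwwwwwwwwww
[... 4782 characters left out ...]
++++++++-.....-+++++++++++++++-...-++++++++++++++--...--+++++++++++++---.....
.....+++++++++++++++-....-+++++++++++++++-...-++++++++++++++---..----+++++++++-...-.....
.....-++++++++++++++--...-+++++++++++++++--..---++++++++++--......-------++---..........
.....-++++++++++++++--...--+++++++++++++--....--------+----........----------...........
.....-++++++++++++++---...-----+++++++---.....-----------...............................
.....-++++++++++++-----...-------------.................................----............
......--------------..................................-----.............---.............
..........-------............................----.......................................
```

The line (−0.15 rad) points between the two bars (−0.09 and −0.22). All jars and plates are in place and the arm is clear of everything.

```bash
python3 -c "
from workcell import bot
print(bot.job_done())"
```

```text
the job is handed in; nothing more can be done
None
```

The job is handed in, though the result wasn't reported back: the selector was turned off first, then all four amber jars went into their own pockets (jar C leaned in its pocket at first and was reseated), the thin plate into the narrow slot and the thick plate into the wide slot, and the selector was turned to the two-bar mark, about 66 s in all.

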